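Turn the bench scale over against the leaning rest and fit its battery

ROBOT

A 6-joint arm with a two-finger parallel gripper is mounted at the origin on the work surface; the furniture and walls round the work are solid. World frame = base frame: x ahead of the robot, y to its left, z up, the work surface at z = 0. Lengths are in m, angles in rad, forces in N, time in s.
With the tool pointing down it reaches from about 0.3 to 1 m from the base axis. Payload 5.1 kg.
Tool frame: the origin (TCP) lies on the centre line of the jaws, within the pads' length; the fingertips stand 8 mm ahead of it and the grasp point (between the pads) lies 11 mm behind it; z points along the fingers, y is the line along which they close (so a half turn about z gives the same grasp; the last joint's range is limited). The gripper opens to 95 mm and grips with 3 to 60 N. Pads are 20 mm wide; open, the fingers measure 119 mm over their backs; the gripper's body (75 mm by 180 mm) begins 59 mm behind the grasp point.
Start: joints at [1.026, 0.124, 1.65, -0, 1.367, -0.083], TCP at [0.29, 0.582, 0.196] pointing down, gripper open.
Joint ranges: [-2.61, 2.61], [-1.02, 2.33], [0.03, 2.71], [-1.35, 4.49], [0.32, 2.68], [-2.91, 2.91]. Speed limits (rad/s): [2.57, 2.57, 3.14, 3.14, 3.14, 3.14].

INTERFACE

Orientations are given as a rotation vector (axis times angle).
In Python, from workcell import bot, snapshot, calibration, cut_out, spot_point gives the robot as it stands.
- The arm moves only by the tool drive_tool, never from a script. Its argument "deltas" is a list of rows, each a list of 4 numbers: the shift along the tool's x, y, z in m, then the turn about the tool's z in degrees. In form: [[tx, ty, tz, yaw], ...]. A call has exactly 8 rows; each row shifts and turns the commanded pose from where the row before left it, along the tool's axes as they then stand; what a row does not reach is not made up. A row lasts 1/12 s, in which the tool goes at most 41.7 mm and 7.16 degrees, less where a joint would pass 70% of its speed; a pose out of reach is approached as far as the arm can. A call with a gripper value outside its range is refused whole. "hand" is the finger opening in m, from 0 to 0.0951, set as the call begins (left out, the last holds). The fingers move at their own pace and stop on an object; "newtons" is the grip in N (left out, the last holds). Time passes only in rows, so rows that do not move let the fingers close, or fill a call up. It gives the time, the measured TCP pose, the force, the opening and the grip force at its end, in the units of the state.
- bot.state(): the state, without advancing time (a new reading comes with each control period).
- snapshot(name): name is "scene" or "top" or "wrist"; returns the picture (480x640x3 uint8, red, green, blue); there is no depth.
- calibration(name): a dict with "fovy" (degrees; the focal length in pixels is half the picture's height over the tangent of half this angle, whatever the lens; pixels are square), "cx", "cy" (the principal point, pixels), "D" ([k1, k2, p1, p2, k3] as OpenCV has them; the pictures are not rectified), "extrinsics" (4x4, takes a point from camera to world coordinates); the wrist camera has in their place "hand_eye" (4x4, takes a point from camera to tool coordinates, whose origin is the TCP and whose axes are the flange's). Camera axes: x right, y down, z forward; pixel columns grow to the right and rows downward; lengths in m; the calibration is good to about 2 mm. A picture is of the moment at which its call begins: read the wrist's pose just before it. calibration takes no time and is no camera call.
- bot.finish_job(): hands the job in; it is judged then, once.
Trained networks look in the newest picture that a camera, given by its name, has taken for a name from the list of things; names that differ only in an ending like _2 or _b are one class to them, and where a whole thing is asked for, a point or a joint stands for the part that bears it (a point fixed in the world has none). Each returns a list of dicts, best first, with "conf" (0 to 1); they miss things now and then, are a little off and sometimes report something else, mostly with a low value. They report only what shows in the picture. A call takes as long as a camera call. They do not tell look-alikes from the thing itself.
- cut_out(query, camera): "pixels" (480x640 bool, what is visible of it) and "rect" ([left, top, width, height] in pixels, round what is visible of it).
- spot_point(query, camera): "uv" ([column, row] in pixels: a listed point, or the origin of a listed thing).
The state is a dict: "clock": time; "joint_pos": joint angles; "qd": joint speeds; "joint_efforts": joint torques, N m; "position": TCP position; "tool_rot": TCP orientation; "ft_force": force on the tool from outside, world axes, zero at the start; "torque": the same for the moment, N m; "gripper_width": opening from 0.0 (shut) to 1.0 (fully open); "gripper_force": force on a finger pad.
Only numpy, scipy, OpenCV 4.12 (cv2) and the standard library are available. Lean on these libraries where they do the work, as an engineer would, in place of code of your own. Each camera call takes 0.05 s, during which the arm holds its last target. There are 200 camera calls.

TASK

The bench scale needs its battery. Push the scale across the desk up the sloping face of the leaning rest until it leans there, take it by the raised edge, turn it over towards you and let it down gently onto its platform, never letting it topple over on its own. Then lay the battery in the open bay in its underside, plus end at the flat plate contact and flat end at the coil spring, fully down in the bay; leave the things around alone.

Things in the scene. Friction and masses are not known exactly. Their poses are not given: they have to be found in the camera images.
- scale_center (a point): Slim bench scale, loose, 0.3-0.45 kg: its middle, half-way up its 27 mm. 112 (x) by 150 mm (y), too wide to grip across. Steel platform 100 x 102 mm, 4 mm proud, 20 mm off-centre to +y; display and keys on the -y side. Axes: z out of the platform (up at the start, down when turned over); x at the start points roughly at the rest, away from the robot.
- scale_edge (a point): Middle of the scale's +x edge, the one that climbs the rest: 56 mm from the scale's middle; same axes as the scale. The case is 17 mm thick, from 7.5 mm under (-z) to 9.5 mm over (+z) this point; a base flange 5 mm tall stands out 2 mm all round its lower (-z) edge. Below, four smooth feet 6 mm tall, 15 mm wide, middles 14 mm in. Friction on the desk: feet 0.35, case 0.6.
- bay (a point): Where the middle of the seated battery lies in the open bay in the scale's underside: (0, 15, -3.9) mm from the scale's middle, same axes. Trough 20 mm wide (x), 56 mm clear between contacts (y), 12 mm deep. A finger recess 74 (x) by 36 mm (y), 10 mm deep, crosses its middle for finger tips beside the battery. The seated battery stands 5 mm proud of the case; the feet stand 6 mm.
- bay_plus (a point): Where the plus end of the seated battery lies: 25 mm from bay towards scale +y, next to the flat plate contact. The coil spring (it does not give) is at the other, -y end, the one nearer the blank paper label.
- cell_center (a point): Battery, an AA cell lying on the desk: its middle, 8.4 mm up. 50 mm long, 15 mm thick to the eye and 17 mm to the touch, 23 g; green with a white minus end; its length is along the y axis of this point, whose +y points to the minus end.
- cell_plus (a point): Plus end of the battery, the green end with the small metal button (the other, minus end is white and flat); 25 mm along the length from its middle.
- rest_foot (a point): Leaning rest, a folded bare steel sheet 220 mm wide, screwed down: middle of the foot of its slope, on the desk. x: level, away from the robot, square to the rest; y: along the foot. The smooth face (friction about 0.15) climbs along +x at 52 degrees from the desk, 80 mm along the slope. A scale pushed home lies on it, tipped about 47 degrees.
- rest_ridge (a point): Middle of the rest's top ridge, 49 mm behind the foot and 63 mm up; same axes. Behind it a steep leg goes down to a flat flange that ends 96 mm behind the foot; above that the space is free. With the scale pushed home, scale_edge stands some 24 mm above and 12 mm behind the ridge.
- weight_large: Bystander, to be left alone: large brass check weight with a grip knob, 22 mm across, 28 tall; origin in the middle of its underside.
- weight_tall: Bystander, to be left alone: slim brass check weight, 17 mm across, 24 tall; origin in the middle of its underside.
- weight_small: Bystander, to be left alone: squat brass check weight, 19 mm across, 21 tall; origin in the middle of its underside.
- dropper: Bystander, to be left alone: dropper bottle, 33 mm across, 102 tall; origin in the middle of its underside.
- cream_pot: Bystander, to be left alone: round cream pot, 63 mm across, 34 tall; origin in the middle of its underside.
- mug: Bystander, to be left alone: white spotted mug, 82 mm across, 91 tall; origin in the middle of its underside.
Mind the look-alikes: they are no part of the job. There is more than one size of the part that bears cell_center; the job needs the smallest.

How it is judged:
On the way, in this order (a step that is already met when the one before it is completed fails the run):
1. the scale has been pushed up the slope and leans on the rest, tipped by at least 40 degrees (angle between scale_center's own z axis and vertical between 0.7 and 1.5 rad and contact force between scale and rest above 0.2 N), for 0.1 s.
2. the scale lies still, turned over, flat on its platform on the desk (angle between scale_center's own z axis and vertical above 3.05 rad and height (world z) of scale_center below 0.018 m and linear speed of scale below 0.02 m/s), for 0.2 s.
At the end, for the whole second after the job is handed in: The scale lies at rest upside down on its platform on the desk (within about 5 degrees), and the battery lies at rest in its bay: middle within 5 mm of the seated point, plus end within 7 mm of its place at the flat plate contact (all of step 2 and distance between cell_center and bay below 0.005 m and distance between cell_plus and bay_plus below 0.007 m and linear speed of cell below 0.02 m/s); the robot touches nothing.
It fails at once if the scale is left to topple over or is thrown down (it moves faster than 0.7 m/s) (linear speed of scale above 0.7 m/s).
It fails at once if a bystander is knocked or shifted by more than 30 mm (distance of any of weight_large, weight_tall, weight_small, dropper, cream_pot, mug from where it was at the start of the episode above 0.03 m).
It also fails if it takes over 72 s, if anything falls off the work surface, if the arm or the gripper's body presses on something with over 40 N, if the wrist force passes 120 N, or if a joint passes its speed limit or range.

## Working session

There is one attempt and no reset: what is moved stays moved. The work goes in short steps, Python scripts to look and compute and a tool call to move; the robot and the scene stay as the last step left them, time stands still between calls to the robot, and variables do not carry over. Pictures are saved under pics/ and viewed, at most 10 in all, crops included, and the job is handed in when it is done.

Besides the shell and the picture viewer there is one more tool, called after "Request:" as name(argument=value, ...) on one line, values as JSON. drive_tool: Moves the arm, as the interface text tells. Its arguments: {"type":"object","properties":{"deltas":{"type":"array","items":{"type":"array","items":{"type":"number"}}},"hand":{"type":"number"},"newtons":{"type":"number"}},"required":["deltas"]}

```bash
mkdir -p pics; ls; cat > h.py <<'E'
import numpy as np, cv2
from scipy.spatial.transform import Rotation as R
from workcell import bot, snapshot, calibration, cut_out, spot_point
def cam(name,st=None):
    c=calibration(name); f=240/np.tan(np.radians(c['fovy'])/2)
    K=np.array([[f,0,c['cx']],[0,f,c['cy']],[0,0,1.]])
    if 'extrinsics' in c: T=np.array(c['extrinsics'])
    else:
        st=st or bot.state(); W=np.eye(4); W[:3,:3]=R.from_rotvec(st['tool_rot']).as_matrix(); W[:3,3]=st['position']
        T=W@np.array(c['hand_eye'])
    return K,np.array(c['D'],float),T
def ray(name,uv,z,st=None):
    K,D,T=cam(name,st)
    p=cv2.undistortPoints(np.array([[uv]],float),K,D)[0,0]
    d=T[:3,:3]@np.array([p[0],p[1],1]); o=T[:3,3]
    return o+d*(z-o[2])/d[2]
def proj(name,P,st=None):
    K,D,T=cam(name,st); Ti=np.linalg.inv(T)
    return cv2.projectPoints(np.array(P,float).reshape(-1,1,3),cv2.Rodrigues(Ti[:3,:3])[0],Ti[:3,3],K,D)[0].reshape(-1,2)
def save(name,fn):
    im=snapshot(name); cv2.imwrite('pics/'+fn,im[:,:,::-1]); return im
E
python3 - <<'E'
from h import *
save('top','top1.png'); save('scene','scene1.png')
Z=dict(scale_center=.0135,scale_edge=.0135,cell_center=.0084,cell_plus=.0084,rest_foot=0,rest_ridge=.063,weight_large=0,weight_tall=0,weight_small=0,dropper=0,cream_pot=0,mug=0)
for n,z in Z.items():
    for c in ('top','scene'):
        for r in spot_point(n,c)[:4]:
            if r['conf']>.2: print(n,c,round(r['conf'],2),np.round(r['uv'],1),np.round(ray(c,r['uv'],z),4))
print(bot.state())
for c in('top','scene'): print(cam(c)[2].round(3))
E
```

```text
pics
scale_center top 0.69 [331.7 271.4] [0.4619 0.0704 0.0135]
scale_center top 0.4 [212.7 276. ] [0.4436 0.3691 0.0135]
scale_center scene 0.72 [299.8 279.9] [0.4658 0.0716 0.0135]
scale_edge top 0.74 [337.  247.7] [0.5221 0.0582 0.0135]
scale_edge scene 0.81 [327.2 270.8] [0.5263 0.0669 0.0135]
cell_center top 0.77 [436.  281.2] [ 0.4432 -0.1937  0.0084]
cell_center top 0.49 [439.8 244.6] [ 0.5363 -0.2033  0.0084]
cell_center top 0.48 [390.6 292.8] [ 0.4116 -0.0791  0.0084]
cell_center scene 0.89 [317.5 348.5] [ 0.4135 -0.0882  0.0084]
cell_center scene 0.7 [417.9 370.2] [ 0.5307 -0.2089  0.0084]
cell_center scene 0.58 [365.4 390.7] [ 0.4365 -0.196   0.0084]
cell_plus top 0.61 [378.6 290.1] [ 0.4177 -0.0487  0.0084]
cell_plus top 0.57 [449.4 238.3] [ 0.553  -0.2278  0.0084]
cell_plus top 0.57 [441.3 268.9] [ 0.4746 -0.2072  0.0084]
cell_plus scene 0.84 [431.8 368.6] [ 0.552  -0.2181  0.0084]
cell_plus scene 0.66 [314.7 335.6] [ 0.4233 -0.0617  0.0084]
cell_plus scene 0.58 [390.3 382.3] [ 0.4787 -0.2039  0.0084]
rest_foot top 0.94 [342.2 233.6] [0.5598 0.0452 0.    ]
rest_foot top 
[... 1383 characters left out ...]
016706]), 'joint_efforts': array([-1.80502015e-03, -4.17604136e+01, -3.60213017e+01,  7.73524144e-02,
        4.29046119e-02,  1.11702315e-05]), 'position': array([0.28964542, 0.5818738 , 0.1962395 ]), 'tool_rot': array([ 7.18989640e-01,  3.05820207e+00, -8.48098855e-05]), 'ft_force': array([ 0.1809782 , -0.26213953,  0.63268889]), 'torque': array([ 0.0484182 ,  0.01649728, -0.07533341]), 'gripper_force': 0.0, 'gripper_width': 0.9948149062837065}
[[ 0.022 -0.994  0.109  0.378]
 [-1.    -0.023 -0.007  0.109]
 [ 0.009 -0.109 -0.994  1.561]
 [ 0.     0.     0.     1.   ]]
[[ 0.857 -0.315  0.409  0.183]
 [-0.516 -0.528  0.674 -0.496]
 [ 0.004 -0.788 -0.615  0.602]
 [ 0.     0.     0.     1.   ]]
```

View pics/top1.png

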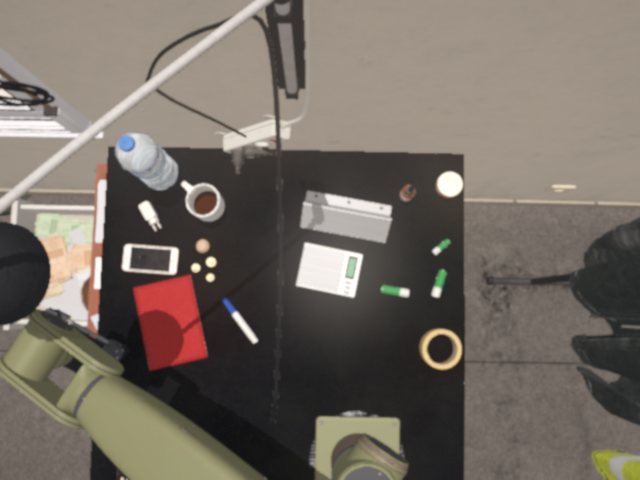

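View pics/scene1.png

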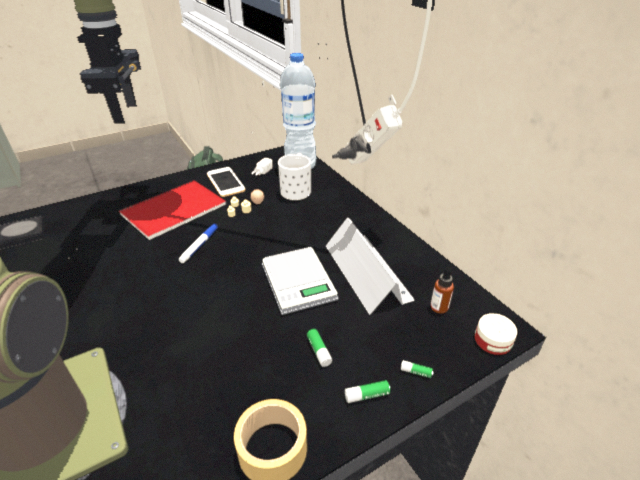

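```bash
python3 - <<'E'
from h import *
for c in('top','scene'):
    im=cv2.imread(f'pics/{c}1.png')
    snapshot(c)
    for r in cut_out('cell_center',c):
        if r['conf']<.2: continue
        m=r['pixels'].astype(np.uint8)
        ct=max(cv2.findContours(m,0,2)[0],key=len)
        b=cv2.boxPoints(cv2.minAreaRect(ct))
        W=np.array([ray(c,p,.0084) for p in b])
        print(c,round(r['conf'],2),r['rect'],[round(np.linalg.norm(W[i]-W[i-1]),4) for i in(1,2)],W.mean(0).round(4))
    for r in cut_out('scale_center',c)[:2]:
        ct=max(cv2.findContours(r['pixels'].astype(np.uint8),0,2)[0],key=len)
        b=cv2.boxPoints(cv2.minAreaRect(ct)); print('scale',r['conf'],r['rect'],np.array([ray(c,p,.0135) for p in b]).round(4).tolist())
    for r in cut_out('rest_foot',c)[:2]:
        ct=max(cv2.findContours(r['pixels'].astype(np.uint8),0,2)[0],key=len)
        a=cv2.approxPolyDP(ct,4,True)[:,0]; print('rest',r['conf'],r['rect'],a.tolist(),np.array([ray(c,p,0.0) for p in a.astype(float)]).round(3).tolist())
E
```

```text
top 0.78 [378.9, 289.5, 30.3, 8.3] [np.float64(0.0244), np.float64(0.0726)] [ 0.4165 -0.0908  0.0084]
top 0.51 [429.4, 270.4, 15.3, 28.7] [np.float64(0.0698), np.float64(0.0208)] [ 0.4382 -0.1995  0.0084]
scale 0.55 [429.8, 235.6, 17.9, 16.9] [[0.5198, -0.1794, 0.0135], [0.5535, -0.2158, 0.0135], [0.5412, -0.2271, 0.0135], [0.5076, -0.1907, 0.0135]]
scale 0.49 [298.0, 242.5, 63.5, 55.4] [[0.4238, 0.1593, 0.0135], [0.5328, 0.1396, 0.0135], [0.5058, -0.0072, 0.0135], [0.397, 0.0136, 0.0135]]
rest 0.87 [297.8, 193.4, 96.4, 49.0] [[307, 193], [303, 227], [385, 240], [389, 206]] [[0.663, 0.138, 0.0], [0.574, 0.146, 0.0], [0.546, -0.064, 0.0], [0.634, -0.074, 0.0]]
scene 0.81 [308.5, 330.0, 24.4, 35.1] [np.float64(0.0215), np.float64(0.0789)] [ 0.4166 -0.0862  0.0084]
scene 0.79 [401.5, 362.6, 29.0, 16.6] [np.float64(0.0175), np.float64(0.0489)] [ 0.5293 -0.2059  0.0084]
scene 0.62 [345.4, 380.2, 46.1, 20.6] [np.float64(0.0726), np.float64(0.0242)] [ 0.4383 -0.1982  0.0084]
scale 0.85 [261.0, 247.4, 80.1, 69.9] [[0.4252, 0.1719, 0.0135], [0.5668, 0.154, 0.0135], [0.5014, -0.0138, 0.0135], [0.3824, 0.0085, 0.0135]]
rest 0.74 [324.7, 221.1, 88.5, 93.6] [[346, 220], [326, 246], [368, 312], [389, 291], [401, 303], [411, 301], [367, 239]] [[0.668, 0.214, 0.0], [0.575, 0.152, 0.0], [0.54, -0.058, 0.0], [0.608, -0.034, 0.0], [0.608, -0.071, 0.0], [0.627, -0.077, 0.0], [0.668, 0.126, 0.0]]
```

```bash
cat >> h.py <<'E'
F=np.array([.559,.042]); A=np.radians(-7.6); X=np.array([np.cos(A),np.sin(A)]); Y=np.array([-X[1],X[0]])
def fw(x,y): return F+x*X+y*Y          # rest frame -> world
def wf(p): d=np.array(p[:2])-F; return np.array([d@X,d@Y])
def plan(xy,z,yang,n):
    """rows of n from the present pose to world xy,z with tool y at heading yang (deg)"""
    st=bot.state(); M=R.from_rotvec(st['tool_rot']).as_matrix(); p=np.array(st['position'])
    a=np.degrees(np.arctan2(M[1,1],M[0,1])); dy=(a-yang+180)%360-180
    d=(np.array([*xy,z])-p)/n; rows=[]
    for i in range(n):
        b=np.radians(a-dy*i/n); yv=np.array([np.cos(b),np.sin(b)]); xv=np.array([yv[1]*-1,yv[0]])
        rows.append([round(float(d[:2]@xv),4),round(float(d[:2]@yv),4),round(float(-d[2]),4),round(dy/n,2)])
    print('t',round(st['clock'],2),'pos',p.round(4),'foot',wf(p).round(4),'yang',round(a,1),'q6',round(st['joint_pos'][5],2)); 
    for r in rows: print(r)
def show():
    st=bot.state(); M=R.from_rotvec(st['tool_rot']).as_matrix()
    print('t',round(st['clock'],2),'pos',st['position'].round(4),'foot',wf(st['position']).round(4),'yang',round(np.degrees(np.arctan2(M[1,1],M[0,1])),1),'F',st['ft_force'].round(1),'w',round(st['gripper_width']*95.1,1),'tilt',round(np.degrees(np.arccos(-M[2,2])),2)); return st
E
python3 - <<'E'
from h import *
M=R.from_rotvec(bot.state()['tool_rot']).as_matrix(); print(M.round(3))
for y in (82.4,-97.6): plan(fw(-.190,.017),.10,y,24)
im=np.hstack([cv2.resize(cv2.imread('pics/top1.png')[225:305,360:460],None,fx=4,fy=4,interpolation=2),cv2.resize(cv2.imread('pics/scene1.png')[320:400,340:440],None,fx=4,fy=4,interpolation=2)])
cv2.imwrite('pics/c1.png',im)
E
```

```text
[[-0.895  0.446 -0.   ]
 [ 0.446  0.895 -0.   ]
 [ 0.    -0.    -1.   ]]
t 1.7 pos [0.2896 0.5819 0.1963] foot [-0.3384  0.4995] yang 63.5 q6 -0.08
[-0.0124, -0.017, 0.004, np.float64(-0.79)]
[-0.0121, -0.0172, 0.004, np.float64(-0.79)]
[-0.0119, -0.0174, 0.004, np.float64(-0.79)]
[-0.0116, -0.0175, 0.004, np.float64(-0.79)]
[-0.0114, -0.0177, 0.004, np.float64(-0.79)]
[-0.0112, -0.0178, 0.004, np.float64(-0.79)]
[-0.0109, -0.018, 0.004, np.float64(-0.79)]
[-0.0107, -0.0181, 0.004, np.float64(-0.79)]
[-0.0104, -0.0183, 0.004, np.float64(-0.79)]
[-0.0102, -0.0184, 0.004, np.float64(-0.79)]
[-0.0099, -0.0186, 0.004, np.float64(-0.79)]
[-0.0097, -0.0187, 0.004, np.float64(-0.79)]
[-0.0094, -0.0188, 0.004, np.float64(-0.79)]
[-0.0091, -0.0189, 0.004, np.float64(-0.79)]
[-0.0089, -0.0191, 0.004, np.float64(-0.79)]
[-0.0086, -0.0192, 0.004, np.float64(-0.79)]
[-0.0083, -0.0193, 0.004, np.float64(-0.79)]
[-0.0081, -0.0194, 0.004, np.float64(-0.79)]
[-0.0078, -0.0195, 0.004, np.float64(-0.79)]
[-0.0075, -0.0196, 0.004, np.float64(-0.79)]
[-0.0073, -0.0197, 0.004, np.float64(-0.79)]
[-0.007, 
[... 529 characters left out ...]
np.float64(6.71)]
[-0.021, -0.0001, 0.004, np.float64(6.71)]
[-0.0209, 0.0023, 0.004, np.float64(6.71)]
[-0.0205, 0.0048, 0.004, np.float64(6.71)]
[-0.0198, 0.0071, 0.004, np.float64(6.71)]
[-0.0188, 0.0094, 0.004, np.float64(6.71)]
[-0.0176, 0.0115, 0.004, np.float64(6.71)]
[-0.0161, 0.0135, 0.004, np.float64(6.71)]
[-0.0144, 0.0153, 0.004, np.float64(6.71)]
[-0.0125, 0.0169, 0.004, np.float64(6.71)]
[-0.0105, 0.0182, 0.004, np.float64(6.71)]
[-0.0083, 0.0193, 0.004, np.float64(6.71)]
[-0.006, 0.0202, 0.004, np.float64(6.71)]
[-0.0036, 0.0207, 0.004, np.float64(6.71)]
[-0.0011, 0.021, 0.004, np.float64(6.71)]
[0.0013, 0.021, 0.004, np.float64(6.71)]
[0.0038, 0.0207, 0.004, np.float64(6.71)]
```

View pics/c1.png

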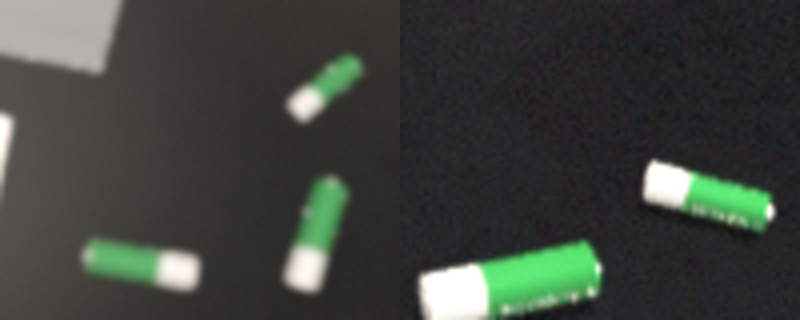

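Request:
drive_tool(deltas=[[0, 0, 0, -6.3], [0, 0, 0, -6.3], [0, 0, 0, -6.3], [-0.007, -0.023, 0.0045, 0], [-0.007, -0.023, 0.0045, 0], [-0.007, -0.023, 0.0045, 0], [-0.007, -0.023, 0.0045, 0], [-0.007, -0.023, 0.0045, 0]], hand=0.095, newtons=20)

```text
clock: 2.37
position: [0.3092, 0.4622, 0.1735]
tool_rot: [0.207, 3.135, 0.0]
ft_force: [-0.0, -0.7, -0.0]
gripper_width: 0.999
gripper_force: 0.0
```

Request:
drive_tool(deltas=[[-0.007, -0.023, 0.0045, 0], [-0.007, -0.023, 0.0045, 0], [-0.007, -0.023, 0.0045, 0], [-0.007, -0.023, 0.0045, 0], [-0.007, -0.023, 0.0045, 0], [-0.007, -0.023, 0.0045, 0], [-0.007, -0.023, 0.0045, 0], [-0.007, -0.023, 0.0045, 0]])

```text
clock: 3.03
position: [0.3406, 0.2725, 0.1377]
tool_rot: [0.207, 3.134, 0.001]
ft_force: [0.7, -0.0, 0.9]
gripper_width: 0.997
gripper_force: 0.0
```

Request:
drive_tool(deltas=[[-0.007, -0.023, 0.0045, 0], [-0.007, -0.023, 0.0045, 0], [-0.007, -0.023, 0.0045, 0], [-0.007, -0.023, 0.0045, 0], [-0.007, -0.023, 0.0045, 0], [-0.007, -0.023, 0.0045, 0], [-0.007, -0.023, 0.0045, 0], [-0.007, -0.023, 0.0045, 0]])

```text
clock: 3.7
position: [0.3719, 0.0826, 0.1018]
tool_rot: [0.207, 3.134, 0.0]
ft_force: [0.0, 0.2, -0.1]
gripper_width: 1.004
gripper_force: 0.0
```

```bash
python3 - <<'E'
from h import *
st=show()
im=save('wrist','w1.png')
for n,z in [('scale_center',.0135),('scale_edge',.0135),('rest_foot',0),('rest_ridge',.063)]:
    for r in spot_point(n,'wrist')[:2]: print(n,round(r['conf'],2),np.round(r['uv']),ray('wrist',r['uv'],z,st).round(4))
E
```

```text
t 3.7 pos [0.3719 0.0826 0.1018] foot [-0.1908  0.0155] yang 82.5 F [ 0.   0.2 -0.1] w 95.5 tilt 0.06
scale_center 0.69 [329. 345.] [0.4663 0.0791 0.0135]
rest_foot 0.63 [376. 342.] [0.477  0.1196 0.    ]
```

View pics/w1.png

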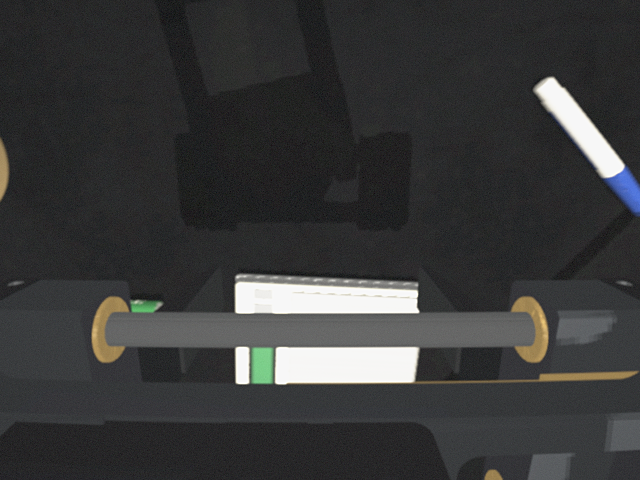

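```bash
python3 - <<'E'
from h import *
a=ray('wrist',(236,275),.009);b=ray('wrist',(418,283),.009)
print(a,b,np.linalg.norm(a-b),wf(a),wf(b))
E
```

```text
[0.39734282 0.01447199 0.009     ] [0.42365205 0.15865131 0.009     ] 0.1465600697032367 [-0.15659635 -0.04866639] [-0.14958687  0.09772596]
```

Request:
drive_tool(deltas=[[0, 0.001, 0.012, 0], [0, 0.001, 0.012, 0], [0, 0.001, 0.012, 0], [0, 0.001, 0.012, 0], [0, 0.001, 0.012, 0], [0, 0.001, 0.012, 0], [0, 0, 0.012, 0], [0, 0, 0.0045, 0]])

```text
clock: 4.62
position: [0.3714, 0.0908, 0.0119]
tool_rot: [-0.203, -3.133, 0.0]
ft_force: [-0.9, 0.1, -0.4]
gripper_width: 1.001
gripper_force: 0.0
```

Request:
drive_tool(deltas=[[-0.01, 0, 0, 0], [-0.01, 0, 0, 0], [-0.01, 0, 0, 0], [-0.01, 0, 0, 0], [-0.01, 0, 0, 0], [-0.01, 0, 0, 0], [-0.01, 0, 0, 0], [-0.01, 0, 0, 0]])

```text
clock: 5.28
position: [0.4529, 0.0794, 0.0134]
tool_rot: [0.206, 3.135, 0.0]
ft_force: [0.7, 0.6, 0.5]
gripper_width: 0.996
gripper_force: 0.0
```

```bash
python3 - <<'E'
from h import *
st=show()
snapshot('scene');snapshot('top')
for c in('scene','top'):
  for n,z in [('scale_center',.0135),('scale_edge',.0135),('rest_foot',0)]:
    for r in spot_point(n,c)[:1]: p=ray(c,r['uv'],z,st);print(c,n,round(r['conf'],2),np.round(r['uv']),p.round(4),wf(p).round(4))
E
```

```text
t 5.28 pos [0.4529 0.0794 0.0134] foot [-0.1101  0.023 ] yang 82.5 F [0.7 0.6 0.5] w 94.7 tilt 0.02
scene scale_center 0.75 [299. 278.] [0.4672 0.0772 0.0135] [-0.0956  0.0227]
scene scale_edge 0.59 [327. 273.] [0.5228 0.0627 0.0135] [-0.0386  0.0157]
scene rest_foot 0.78 [343. 280.] [0.5469 0.0387 0.    ] [-0.0115 -0.0049]
top scale_edge 0.27 [446. 187.] [ 0.685  -0.2192  0.0135] [ 0.1595 -0.2423]
top rest_foot 0.83 [342. 237.] [0.5518 0.0456 0.    ] [-0.0076  0.0026]
```

```bash
python3 - <<'E'
from h import *
save('scene','s2.png')
print(proj('scene',[[.4529,.0794,.0054]]))
E
```

```text
[[292.35694197 282.86133592]]
```

View pics/s2.png

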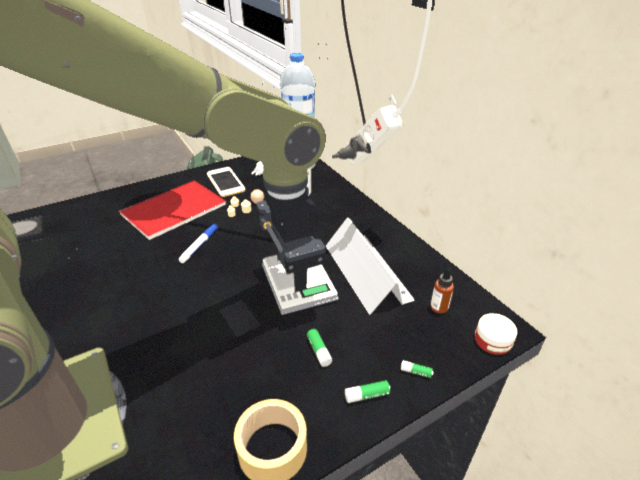

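```bash
python3 - <<'E'
from h import *
im=cv2.imread('pics/s2.png')[180:320,220:400]
im=cv2.resize(im,None,fx=4.2,fy=4.2,interpolation=2)
cv2.imwrite('pics/s2c.png',cv2.convertScaleAbs(im,alpha=1.6,beta=20))
show(); print(bot.state()['joint_pos'])
E
```

```text
t 5.73 pos [0.4514 0.0792 0.0131] foot [-0.1115  0.0227] yang 82.4 F [-0.   0.1 -0.6] w 95.3 tilt 0.02
[ 5.64597921e-02 -1.11940242e-01  2.21775888e+00  3.79554405e-05
  1.03603445e+00 -1.38251505e+00]
```

View pics/s2c.png

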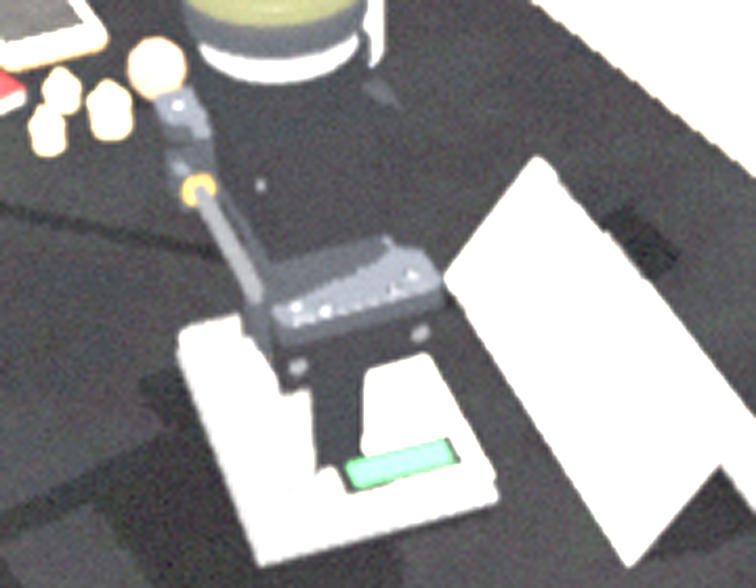

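```bash
python3 - <<'E'
from h import *
p=np.array([.4518,.0792])
for s in(-.0475,-.0535,-.0595):
  for z in(.005,.025,.045,.083): print(s,z,proj('scene',[[*(p+s*Y),z]]).round(0))
snapshot('scene')
st=bot.state()
for n in('scale_center','scale_edge','cell_center','rest_ridge'):
  for c in ('scene',):
    print(n,[(round(r['conf'],2),np.round(r['uv'])) for r in spot_point(n,c)[:3]])
K,D,T=cam('wrist',st); print(T.round(3)); print(calibration('wrist')['hand_eye'])
E
```

```text
-0.0475 0.005 [[300. 299.]]
-0.0475 0.025 [[300. 291.]]
-0.0475 0.045 [[300. 284.]]
-0.0475 0.083 [[299. 268.]]
-0.0535 0.005 [[302. 301.]]
-0.0535 0.025 [[301. 294.]]
-0.0535 0.045 [[301. 286.]]
-0.0535 0.083 [[300. 270.]]
-0.0595 0.005 [[303. 303.]]
-0.0595 0.025 [[302. 296.]]
-0.0595 0.045 [[302. 288.]]
-0.0595 0.083 [[301. 272.]]
scale_center [(0.62, array([300., 279.]))]
scale_edge [(0.72, array([326., 273.])), (0.21, array([299., 276.]))]
cell_center [(0.83, array([366., 391.])), (0.82, array([417., 370.])), (0.77, array([316., 348.]))]
rest_ridge [(0.93, array([370., 246.]))]
[[ 0.132  0.961  0.242  0.384]
 [ 0.991 -0.128 -0.032  0.089]
 [ 0.001  0.244 -0.97   0.203]
 [ 0.     0.     0.     1.   ]]
[[-8.44235515e-04 -9.69716467e-01 -2.44231982e-01  6.83180780e-02]
 [ 9.99999440e-01 -9.74495728e-04  4.12515638e-04  1.17039256e-03]
 [-6.38026231e-04 -2.44231497e-01  9.69716747e-01 -1.89356298e-01]
 [ 0.00000000e+00  0.00000000e+00  0.00000000e+00  1.00000000e+00]]
```

Request:
drive_tool(deltas=[[0, 0, -0.002, 0], [0, 0, -0.004, 0], [0, 0, -0.006, 0], [0, 0, -0.008, 0], [0, 0, -0.01, 0], [0, 0, -0.01, 0], [0, 0, -0.01, 0], [0, 0, -0.01, 0]])

```text
clock: 6.65
position: [0.4523, 0.0792, 0.0748]
tool_rot: [0.207, 3.134, 0.0]
ft_force: [0.2, -0.3, -0.4]
gripper_width: 1.003
gripper_force: 0.0
```

```bash
python3 - <<'E'
from h import *
st=show()
save('scene','s3.png');save('wrist','w3.png')
for c in('scene','wrist'):
  for n,z in [('scale_center',.0135),('scale_edge',.0135),('rest_foot',0)]:
    for r in spot_point(n,c)[:1]: p=ray(c,r['uv'],z,st);print(c,n,round(r['conf'],2),np.round(r['uv']),p.round(4),wf(p).round(4))
a=cv2.imread('pics/s3.png')[180:320,220:400];b=cv2.imread('pics/w3.png')
cv2.imwrite('pics/v3.png',np.hstack([cv2.resize(a,(400,311)),cv2.resize(b,(400,311))]))
E
```

```text
t 6.65 pos [0.4523 0.0792 0.0748] foot [-0.1107  0.0228] yang 82.4 F [ 0.2 -0.3 -0.4] w 95.4 tilt 0.07
scene scale_center 0.73 [298. 278.] [0.4656 0.0778 0.0135] [-0.0974  0.0232]
scene rest_foot 0.65 [343. 278.] [0.5509 0.046  0.    ] [-0.0085  0.0029]
wrist scale_center 0.58 [318. 258.] [0.4626 0.0783 0.0135] [-0.1004  0.0232]
wrist rest_foot 0.65 [295. 364.] [0.5523 0.0472 0.    ] [-0.0073  0.0043]
```

View pics/v3.png

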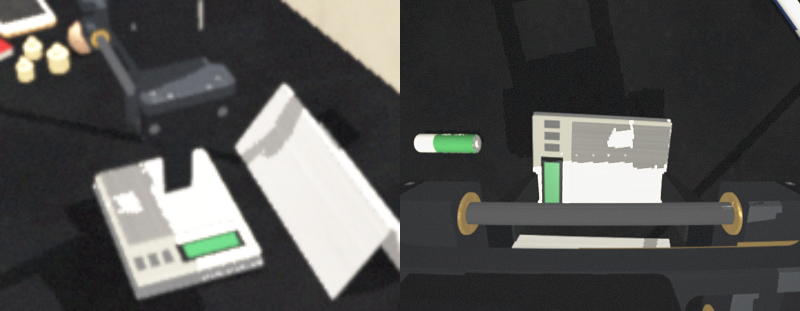

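Request:
drive_tool(deltas=[[0.0095, 0, 0, 0], [0.0095, 0, 0, 0], [0.0095, 0, 0, 0], [0.0095, 0, 0, 0], [0.0095, 0, 0, 0], [0.0095, 0, 0, 0], [0.0095, 0, 0, 0], [0.0095, 0, 0, 0]], hand=0.0)

```text
clock: 7.72
position: [0.3754, 0.0893, 0.0732]
tool_rot: [0.207, 3.135, 0.0]
ft_force: [-0.5, -0.4, -0.0]
gripper_width: 0.492
gripper_force: 0.0
```

Request:
drive_tool(deltas=[[0, 0, 0.009, 0], [0, 0, 0.009, 0], [0, 0, 0.009, 0], [0, 0, 0.009, 0], [0, 0, 0.009, 0], [0, 0, 0.009, 0], [0, 0, 0.007, 0], [0, 0, 0.001, 0]])

```text
clock: 8.38
position: [0.3752, 0.089, 0.0092]
tool_rot: [-0.207, -3.131, 0.001]
ft_force: [-0.5, -0.0, -0.0]
gripper_width: 0.006
gripper_force: 0.0
```

Request:
drive_tool(deltas=[[-0.006, 0, 0, 0], [-0.006, 0, 0, 0], [-0.006, 0, 0, 0], [-0.006, 0, 0, 0], [-0.006, 0, 0, 0], [-0.006, 0, 0, 0], [-0.006, 0, 0, 0], [-0.006, 0, 0, 0]])

```text
clock: 9.05
position: [0.4249, 0.0828, 0.0113]
tool_rot: [0.207, 3.135, 0.0]
ft_force: [0.3, 0.4, 0.1]
gripper_width: 0.003
gripper_force: 0.0
```

```bash
python3 - <<'E'
from h import *
st=show()
print(st['gripper_force'],st['torque'].round(2))
save('scene','s4.png');save('top','t4.png')
for c in('scene','top'):
  for n,z in [('scale_center',.0135),('scale_edge',.0135)]:
    for r in spot_point(n,c)[:1]: p=ray(c,r['uv'],z,st);print(c,n,round(r['conf'],2),np.round(r['uv']),p.round(4),wf(p).round(4))
E
```

```text
t 9.05 pos [0.4249 0.0828 0.0113] foot [-0.1383  0.0227] yang 82.4 F [0.3 0.4 0.1] w 0.3 tilt 0.01
0.0 [ 0.03 -0.04 -0.03]
scene scale_center 0.89 [297. 279.] [0.4628 0.0764 0.0135] [-0.0999  0.0214]
scene scale_edge 0.66 [326. 270.] [0.5249 0.0688 0.0135] [-0.0374  0.0221]
top scale_center 0.76 [328. 272.] [0.4615 0.0792 0.0135] [-0.1016  0.024 ]
top scale_edge 0.87 [334. 249.] [0.5178 0.0667 0.0135] [-0.0441  0.0191]
```

Request:
drive_tool(deltas=[[0.0075, 0, 0, 0], [0.0075, 0, 0, 0], [0.0075, 0, 0, 0], [0.0075, 0, 0, 0], [0.0075, 0, 0, 0], [0.0075, 0, 0, 0], [0.0075, 0, 0, 0], [0, 0, 0.002, 0]])

```text
clock: 10.02
position: [0.3709, 0.09, 0.0092]
tool_rot: [0.206, 3.135, 0.0]
ft_force: [-0.6, -0.5, -0.3]
gripper_width: 0.006
gripper_force: 0.0
```

Request:
drive_tool(deltas=[[0, 0, 0.001, 0], [0, 0, 0.001, 0], [0, 0, 0.001, 0], [0, 0, 0.001, 0], [0, 0, 0, 0], [0, 0, 0, 0], [0, 0, 0, 0], [0, 0, 0, 0]])

```text
clock: 10.68
position: [0.3722, 0.0897, 0.0053]
tool_rot: [0.207, 3.135, -0.0]
ft_force: [-0.2, 0.0, -0.2]
gripper_width: 0.005
gripper_force: 0.0
```

Request:
drive_tool(deltas=[[0, 0, 0.002, 0], [0, 0, 0.002, 0], [0, 0, 0.002, 0], [0, 0, 0.002, 0], [0, 0, 0, 0], [0, 0, 0, 0], [0, 0, 0, 0], [0, 0, 0, 0]])

```text
clock: 11.35
position: [0.3722, 0.0898, -0.0027]
tool_rot: [0.207, 3.135, 0.0]
ft_force: [-0.7, 0.9, 0.4]
gripper_width: 0.005
gripper_force: 0.0
```

```bash
python3 - <<'E'
from h import *
st=show()
save('scene','s5.png')
P=np.array(st['position'])
print(proj('scene',[[P[0],P[1],z] for z in (P[2]-.008,P[2]+.012,.03,.05)]).round(0))
im=cv2.imread('pics/s5.png'); cv2.imwrite('pics/s5c.png',cv2.convertScaleAbs(cv2.resize(im[200:340,190:330],None,fx=4,fy=4,interpolation=2),alpha=1.8,beta=25))
E
```

```text
t 11.35 pos [ 0.3722  0.0898 -0.0027] foot [-0.1915  0.0227] yang 82.4 F [-0.7  0.9  0.4] w 0.4 tilt 0.01
[[254. 300.]
 [253. 293.]
 [251. 285.]
 [250. 277.]]
```

View pics/s5c.png

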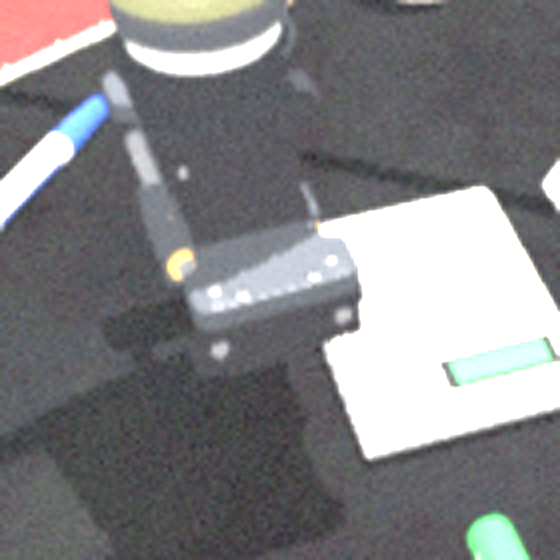

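Request:
drive_tool(deltas=[[0, 0, 0.001, 0], [0, 0, 0.001, 0], [0, 0, 0.001, 0], [0, 0, 0.001, 0], [0, 0, 0.001, 0], [0, 0, 0.001, 0], [0, 0, 0, 0], [0, 0, 0, 0]])

```text
clock: 12.07
position: [0.372, 0.0897, -0.0089]
tool_rot: [-0.207, -3.134, 0.0]
ft_force: [0.6, 0.0, 0.6]
gripper_width: 0.003
gripper_force: 0.0
```

Request:
drive_tool(deltas=[[0, 0, 0.001, 0], [0, 0, 0.001, 0], [0, 0, 0.001, 0], [0, 0, 0.001, 0], [0, 0, 0, 0], [0, 0, 0, 0], [0, 0, 0, 0], [0, 0, 0, 0]])

```text
clock: 12.73
position: [0.3722, 0.0898, -0.0127]
tool_rot: [0.207, 3.135, 0.0]
ft_force: [-0.1, -0.1, -0.9]
gripper_width: 0.003
gripper_force: 0.0
```

Request:
drive_tool(deltas=[[0, 0, 0.001, 0], [0, 0, 0.001, 0], [0, 0, 0.001, 0], [0, 0, 0, 0], [0, 0, 0, 0], [0, 0, 0, 0], [0, 0, 0, 0], [0, 0, 0, 0]])

```text
clock: 13.4
position: [0.3721, 0.0898, -0.0157]
tool_rot: [0.207, 3.135, -0.0]
ft_force: [0.9, 0.1, -0.6]
gripper_width: 0.003
gripper_force: 0.0
```

Request:
drive_tool(deltas=[[-0.006, 0, 0, 0], [-0.006, 0, 0, 0], [-0.006, 0, 0, 0], [-0.006, 0, 0, 0], [-0.006, 0, 0, 0], [-0.005, 0, 0, 0], [-0.005, 0, 0, 0], [-0.005, 0, 0, 0]])

```text
clock: 14.07
position: [0.4168, 0.0838, -0.0159]
tool_rot: [-0.207, -3.134, 0.0]
ft_force: [-3.4, -0.2, 3.4]
gripper_width: 0.008
gripper_force: 1.6
```

```bash
python3 - <<'E'
from h import *
st=show()
snapshot('scene');snapshot('top');save('wrist','w6.png')
for c in('scene','top','wrist'):
  for n,z in [('scale_center',.0135),('scale_edge',.0135)]:
    for r in spot_point(n,c)[:1]: p=ray(c,r['uv'],z,st);print(c,n,round(r['conf'],2),np.round(r['uv']),p.round(4),wf(p).round(4))
E
```

```text
t 14.07 pos [ 0.4168  0.0838 -0.0159] foot [-0.1465  0.0226] yang 82.4 F [-3.4 -0.2  3.4] w 0.7 tilt 0.07
scene scale_center 0.93 [307. 275.] [0.4855 0.0769 0.0135] [-0.0775  0.0249]
scene scale_edge 0.9 [335. 270.] [0.5414 0.0604 0.0135] [-0.0199  0.0159]
top scale_center 0.79 [331. 262.] [0.4851 0.0719 0.0135] [-0.0772  0.0199]
top scale_edge 0.93 [331. 240.] [0.5423 0.0728 0.0135] [-0.0206  0.0283]
```

Request:
drive_tool(deltas=[[0.006, 0, -0.0015, 0], [0, 0, 0, 0], [0, 0, 0, 0], [0, 0, 0, 0], [0, 0, 0, 0], [0, 0, 0, 0], [-0.006, 0, 0, 0], [-0.006, 0, 0, 0]], hand=0.07)

```text
clock: 15.18
position: [0.4225, 0.0831, -0.0145]
tool_rot: [-0.207, -3.134, -0.0]
ft_force: [-1.2, 0.8, -1.1]
gripper_width: 0.508
gripper_force: 0.6
```

Request:
drive_tool(deltas=[[-0.006, 0, 0, 0], [-0.006, 0, 0, 0], [-0.006, 0, 0, 0], [-0.006, 0, 0, 0], [-0.006, 0, 0, 0], [-0.006, 0, 0, 0], [-0.006, 0, 0, 0], [-0.006, 0, 0, 0]])

```text
clock: 15.85
position: [0.4697, 0.0766, -0.0151]
tool_rot: [-0.207, -3.132, 0.0]
ft_force: [-4.1, 0.6, -0.5]
gripper_width: 0.733
gripper_force: 2.0
```

```bash
python3 - <<'E'
from h import *
st=show()
save('scene','s7.png');save('top','t7.png')
for c in('scene','top'):
  for n,z in [('scale_center',.0135),('scale_edge',.0135)]:
    for r in spot_point(n,c)[:1]: p=ray(c,r['uv'],z,st);print(c,n,round(r['conf'],2),np.round(r['uv']),p.round(4),wf(p).round(4))
E
```

```text
t 15.85 pos [ 0.4697  0.0766 -0.0151] foot [-0.0931  0.0225] yang 82.4 F [-4.1  0.6 -0.5] w 69.7 tilt 0.15
scene scale_center 0.66 [330. 262.] [0.5446 0.0868 0.0135] [-0.0202  0.0425]
top scale_center 0.73 [336. 246.] [0.5274 0.0604 0.0135] [-0.0338  0.014 ]
top scale_edge 0.96 [338. 220.] [0.593  0.0558 0.0135] [0.0319 0.0181]
```

Request:
drive_tool(deltas=[[-0.006, 0, 0, 0], [-0.006, 0, 0, 0], [-0.006, 0, 0, 0], [-0.006, 0, 0, 0], [-0.006, 0, 0, 0], [-0.005, 0, 0, 0], [-0.005, 0, 0, 0], [-0.004, 0, 0, 0]])

```text
clock: 16.82
position: [0.5147, 0.0708, -0.0142]
tool_rot: [0.207, 3.134, 0.0]
ft_force: [-2.5, 0.9, -1.7]
gripper_width: 0.74
gripper_force: 1.1
```

Request:
drive_tool(deltas=[[-0.002, 0, 0, 0], [-0.002, 0, 0, 0], [-0.002, 0, 0, 0], [-0.002, 0, 0, 0], [0, 0, 0, 0], [0, 0, 0, 0], [0, 0, 0, 0], [0, 0, 0, 0]])

```text
clock: 17.48
position: [0.5222, 0.0699, -0.0139]
tool_rot: [0.207, 3.134, 0.0]
ft_force: [-0.0, -0.5, 0.1]
gripper_width: 0.739
gripper_force: 0.2
```

```bash
python3 - <<'E'
from h import *
st=show()
save('scene','s8.png');save('top','t8.png')
L=np.array([[.061,.0,.087],[.0228,0,.046],[-.0154,0,.005]])
for c in('scene','top'):
  for n,z in [('scale_center',.046),('scale_edge',.087)]:
    for r in spot_point(n,c)[:1]: p=ray(c,r['uv'],z,st);print(c,n,round(r['conf'],2),np.round(r['uv']),p.round(4),wf(p).round(4))
E
```

```text
t 17.48 pos [ 0.5222  0.0699 -0.0139] foot [-0.0402  0.0228] yang 82.4 F [-0.  -0.5  0.1] w 70.3 tilt 0.06
scene scale_center 0.98 [348. 251.] [0.5741 0.0667 0.046 ] [0.0117 0.0265]
scene scale_edge 0.82 [371. 229.] [0.6241 0.0588 0.087 ] [0.0623 0.0253]
```

Request:
drive_tool(deltas=[[-0.002, 0, 0, 0], [-0.002, 0, 0, 0], [-0.002, 0, 0, 0], [0, 0, 0, 0], [0, 0, 0, 0], [0, 0, 0, 0], [0, 0, 0, 0], [0, 0, 0, 0]])

```text
clock: 18.45
position: [0.5259, 0.0695, -0.0145]
tool_rot: [-0.208, -3.13, -0.0]
ft_force: [-7.0, 2.0, 5.7]
gripper_width: 0.738
gripper_force: 3.9
```

```bash
python3 - <<'E'
from h import *
st=show()
im=save('scene','s9.png')
for n,z in [('scale_center',.046),('scale_edge',.087),('rest_ridge',.063)]:
    for r in spot_point(n,'scene')[:1]: p=ray('scene',r['uv'],z,st);print(n,round(r['conf'],2),np.round(r['uv']),p.round(4),wf(p).round(4))
cv2.imwrite('pics/s9c.png',cv2.resize(cv2.imread('pics/s9.png')[190:340,250:450],None,fx=4,fy=4,interpolation=2))
E
```

```text
t 18.45 pos [ 0.5259  0.0695 -0.0145] foot [-0.0365  0.0228] yang 82.4 F [-7.   2.   5.7] w 70.2 tilt 0.28
scale_center 0.93 [356. 250.] [0.5888 0.0595 0.046 ] [0.0272 0.0213]
scale_edge 0.8 [372. 228.] [0.6286 0.0613 0.087 ] [0.0664 0.0283]
```

View pics/s9c.png

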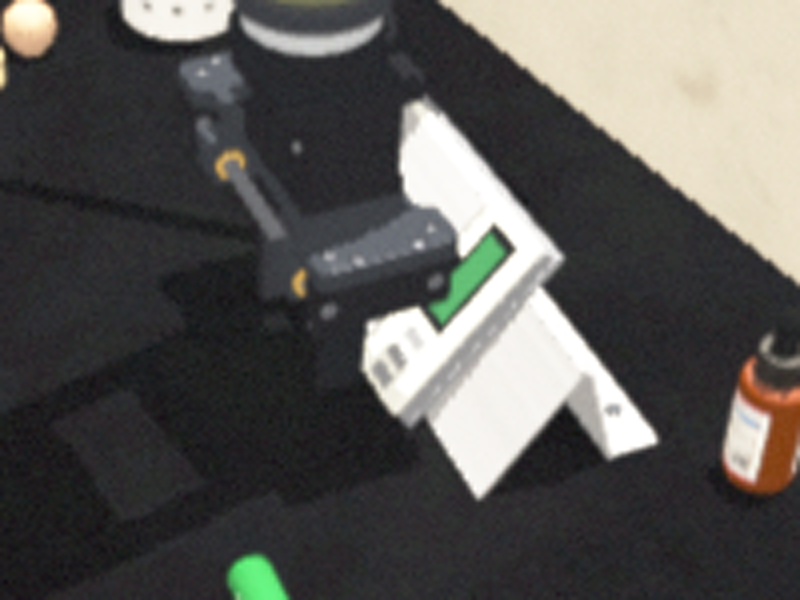

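Request:
drive_tool(deltas=[[0.01, 0, -0.02, 0], [0, 0, -0.03, 0], [0, 0, -0.035, 0], [-0.015, 0.004, -0.034, 0], [-0.0187, 0.003, 0, 0], [-0.0187, 0.003, 0, 0], [-0.0187, 0.003, 0, 0], [-0.0187, 0.003, 0, 0]])

```text
clock: 19.32
position: [0.6108, 0.0744, 0.1055]
tool_rot: [0.207, 3.132, 0.0]
ft_force: [0.3, 0.5, -0.0]
gripper_width: 0.735
gripper_force: 0.0
```

Request:
drive_tool(deltas=[[0, 0, 0, 7], [0, 0, 0, 7], [0, 0, 0, 7], [0, 0, 0, 7], [0, 0, 0, 7], [0, 0, 0, 7], [0, 0, 0, 7], [0, 0, 0, 7]])

```text
clock: 19.98
position: [0.6098, 0.0743, 0.1049]
tool_rot: [1.662, 2.664, 0.001]
ft_force: [0.5, 0.2, 0.3]
gripper_width: 0.736
gripper_force: 0.0
```

Request:
drive_tool(deltas=[[0, 0, 0, 7], [0, 0, 0, 7], [0, 0, 0, 7], [0, 0, 0, 7], [0, 0, 0, 6], [0, 0, 0, 0], [0, 0, 0, 0], [0, 0, 0, 0]])

```text
clock: 20.65
position: [0.6093, 0.0744, 0.1048]
tool_rot: [2.361, 2.072, 0.001]
ft_force: [0.0, 0.2, -0.0]
gripper_width: 0.732
gripper_force: 0.0
```

```bash
python3 - <<'E'
from h import *
st=show()
im=save('wrist','w10.png')
snapshot('scene');snapshot('top')
for c,n,z in [('top','scale_edge',.087),('top','scale_center',.046),('top','rest_ridge',.063),('scene','scale_edge',.087),('scene','scale_center',.046),('scene','rest_ridge',.063),('wrist','scale_edge',.087),('wrist','scale_center',.046),('wrist','rest_ridge',.063)]:
    for r in spot_point(n,c)[:1]: p=ray(c,r['uv'],z,st);print(c,n,round(r['conf'],2),np.round(r['uv']),p.round(4),wf(p).round(4))
E
```

```text
t 20.65 pos [0.6093 0.0744 0.1048] foot [0.0456 0.0387] yang -7.4 F [ 0.   0.2 -0. ] w 69.6 tilt 0.03
top scale_edge 0.72 [342. 207.] [0.6148 0.0494 0.087 ] [0.0543 0.0148]
top scale_center 0.49 [338. 222.] [0.5832 0.0568 0.046 ] [0.022  0.0179]
top rest_ridge 0.83 [347. 211.] [0.6094 0.037  0.063 ] [0.0507 0.0017]
scene scale_edge 0.63 [373. 231.] [0.6237 0.0508 0.087 ] [0.063  0.0173]
scene scale_center 0.85 [349. 252.] [0.5741 0.0604 0.046 ] [0.0125 0.0203]
scene rest_ridge 0.64 [236. 204.] [0.4382 0.3198 0.063 ] [-0.1565  0.2593]
wrist scale_edge 0.79 [338. 293.] [0.6178 0.0562 0.087 ] [0.0564 0.0218]
wrist scale_center 0.92 [278. 271.] [0.5784 0.0604 0.046 ] [0.0168 0.0208]
```

Request:
drive_tool(deltas=[[-0.001, 0, 0.008, 0], [-0.001, 0, 0.008, 0], [-0.001, 0, 0.008, 0], [0, 0, 0.008, 0], [0, 0, 0.008, 0], [0, 0, 0.008, 0], [0, 0, 0.004, 0], [0, 0, 0, 0]])

```text
clock: 21.92
position: [0.6075, 0.0715, 0.0509]
tool_rot: [-2.362, -2.069, 0.003]
ft_force: [0.6, -0.0, -0.0]
gripper_width: 0.739
gripper_force: 0.0
```

Request:
drive_tool(deltas=[[0, 0, 0, 0], [0, 0, 0, 0], [0, 0, 0, 0], [0, 0, 0, 0], [0, -0.004, 0, 0], [0, -0.004, 0, 0], [0, -0.004, -0.001, 0], [0, -0.004, -0.001, 0]], hand=0.05)

```text
clock: 22.58
position: [0.5945, 0.0736, 0.0567]
tool_rot: [2.36, 2.068, 0.006]
ft_force: [4.1, -0.6, 3.5]
gripper_width: 0.528
gripper_force: 1.5
```

```bash
python3 - <<'E'
from h import *
st=show(); print(st['gripper_force'])
snapshot('scene');
for c,n,z in [('scene','scale_edge',.095),('scene','scale_center',.05)]:
    for r in spot_point(n,c)[:1]: p=ray(c,r['uv'],z,st);print(c,n,round(r['conf'],2),np.round(r['uv']),p.round(4),wf(p).round(4))
E
```

```text
t 22.58 pos [0.5945 0.0736 0.0567] foot [0.031 0.036] yang -7.6 F [ 4.1 -0.6  3.5] w 50.2 tilt 0.3
1.5375313349068165
scene scale_edge 0.94 [370. 230.] [0.6125 0.0484 0.095 ] [0.0522 0.0134]
scene scale_center 0.59 [350. 250.] [0.5781 0.062  0.05  ] [0.0163 0.0223]
```

Request:
drive_tool(deltas=[[0, -0.005, -0.003, 0], [0, -0.005, -0.003, 0], [0, -0.005, -0.002, 0], [0, -0.005, -0.002, 0], [0, -0.005, -0.002, 0], [0, -0.005, -0.001, 0], [0, -0.005, -0.001, 0], [0, -0.004, 0, 0]])

```text
clock: 23.4
position: [0.553, 0.0788, 0.0686]
tool_rot: [-2.362, -2.07, 0.001]
ft_force: [-0.0, 0.3, 0.1]
gripper_width: 0.524
gripper_force: 0.1
```

```bash
python3 - <<'E'
from h import *
st=show(); print(st['gripper_force'])
save('scene','s11.png')
for c,n,z in [('scene','scale_edge',.11),('scene','scale_center',.056)]:
    for r in spot_point(n,c)[:1]: p=ray(c,r['uv'],z,st);print(c,n,round(r['conf'],2),np.round(r['uv']),p.round(4),wf(p).round(4))
im=cv2.imread('pics/s11.png'); cv2.imwrite('pics/s11c.png',cv2.resize(im[190:340,250:450],None,fx=4,fy=4,interpolation=2))
E
```

```text
t 23.4 pos [0.553  0.0788 0.0686] foot [-0.0108  0.0357] yang -7.6 F [-0.   0.3  0.1] w 49.8 tilt 0.06
0.10977168058161624
scene scale_edge 0.82 [350. 225.] [0.577  0.0652 0.11  ] [0.0148 0.0254]
scene scale_center 0.69 [340. 253.] [0.5519 0.0591 0.056 ] [-0.0093  0.016 ]
```

View pics/s11c.png

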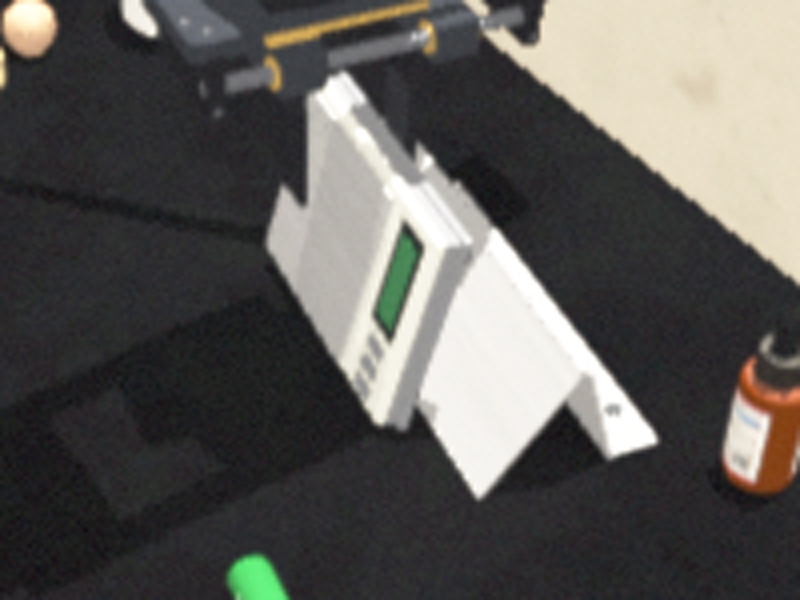

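Request:
drive_tool(deltas=[[0, -0.001, -0.001, 0], [0, -0.001, -0.001, 0], [0, -0.002, -0.001, 0], [0, -0.002, -0.001, 0], [0, -0.002, -0.001, 0], [0, -0.003, -0.001, 0], [0, -0.003, 0, 0], [0, -0.002, 0, 0]], hand=0.034)

```text
clock: 24.22
position: [0.5377, 0.0809, 0.0747]
tool_rot: [-2.363, -2.07, 0.0]
ft_force: [0.2, -0.5, -0.6]
gripper_width: 0.358
gripper_force: 0.1
```

```bash
python3 - <<'E'
from h import *
st=show(); print(st['gripper_force'])
snapshot('scene')
for c,n,z in [('scene','scale_edge',.114),('scene','scale_center',.057)]:
    for r in spot_point(n,c)[:1]: p=ray(c,r['uv'],z,st);print(c,n,round(r['conf'],2),np.round(r['uv']),p.round(4),wf(p).round(4))
# let-down table: C follows rim
for th in (90,80,70,60,50,40,34):
    t=np.radians(th);c,s=np.cos(t),np.sin(t)
    A=np.array([-112*c,112*s]); W=np.array([-93*c+7*s,93*s+7*c]);W2=np.array([-93*c+17*s,93*s+17*c])
    print(th,'A',A.round(1),'wall in/out',W.round(1),W2.round(1))
E
```

```text
t 24.22 pos [0.5377 0.0809 0.0747] foot [-0.0263  0.0358] yang -7.6 F [ 0.2 -0.5 -0.6] w 34.0 tilt 0.01
0.13465703601468704
scene scale_edge 0.74 [335. 228.] [0.5432 0.0664 0.114 ] [-0.0189  0.0221]
scene scale_center 0.82 [332. 253.] [0.5365 0.0661 0.057 ] [-0.0255  0.0209]
90 A [ -0. 112.] wall in/out [ 7. 93.] [17. 93.]
80 A [-19.4 110.3] wall in/out [-9.3 92.8] [ 0.6 94.5]
70 A [-38.3 105.2] wall in/out [-25.2  89.8] [-15.8  93.2]
60 A [-56.  97.] wall in/out [-40.4  84. ] [-31.8  89. ]
50 A [-72.   85.8] wall in/out [-54.4  75.7] [-46.8  82.2]
40 A [-85.8  72. ] wall in/out [-66.7  65.1] [-60.3  72.8]
34 A [-92.9  62.6] wall in/out [-73.2  57.8] [-67.6  66.1]
```

Request:
drive_tool(deltas=[[0, -0.004, 0, 0], [0, -0.005, 0, 0], [0, -0.006, 0, 0], [0, -0.006, 0, 0], [0, -0.006, 0.001, 0], [0, -0.006, 0.001, 0], [0, -0.005, 0.001, 0], [0, -0.004, 0, 0]], hand=0.028, newtons=12)

```text
clock: 25.03
position: [0.4954, 0.0865, 0.0713]
tool_rot: [-2.362, -2.07, 0.001]
ft_force: [-0.2, 1.0, -0.8]
gripper_width: 0.297
gripper_force: 0.3
```

```bash
python3 - <<'E'
from h import *
st=show(); print(st['gripper_force'])
im=save('scene','s12.png')
for c,n,z in [('scene','scale_edge',.10),('scene','scale_center',.055)]:
    for r in spot_point(n,c)[:1]: p=ray(c,r['uv'],z,st);print(c,n,round(r['conf'],2),np.round(r['uv']),p.round(4),wf(p).round(4))
r=cut_out('scale_center','scene')[0]; print(r['conf'],r['rect'])
a=cv2.approxPolyDP(max(cv2.findContours(r['pixels'].astype(np.uint8),0,2)[0],key=len),2,True)[:,0]; print(a.tolist())
for th in (85,70,60,50):
    t=np.radians(th);q=-.027
    P=[]
    for y in(.0208-.075,.0208+.075):
        for (x,z) in [(q,0),(q-.112*np.cos(t),.112*np.sin(t)),(q-.112*np.cos(t)+.017*np.sin(t),.112*np.sin(t)+.017*np.cos(t))]: P.append([*fw(x,y),z])
    print(th,proj('scene',P).round(0).tolist())
E
```

```text
t 25.03 pos [0.4954 0.0865 0.0713] foot [-0.0689  0.0357] yang -7.6 F [-0.2  1.  -0.8] w 28.3 tilt 0.06
0.26212748140096664
scene scale_edge 0.64 [312. 240.] [0.4953 0.0736 0.1   ] [-0.0673  0.0229]
scene scale_center 0.67 [321. 255.] [0.5155 0.0721 0.055 ] [-0.0471  0.0241]
0.7 [304.0, 220.9, 47.3, 80.1]
[[304, 221], [306, 250], [342, 296], [347, 295], [347, 285], [340, 279], [326, 257], [325, 249], [318, 245]]
85 [[347.0, 299.0], [344.0, 255.0], [352.0, 252.0], [317.0, 253.0], [312.0, 212.0], [320.0, 209.0]]
70 [[347.0, 299.0], [329.0, 262.0], [337.0, 257.0], [317.0, 253.0], [299.0, 217.0], [306.0, 213.0]]
60 [[347.0, 299.0], [320.0, 268.0], [327.0, 263.0], [317.0, 253.0], [291.0, 223.0], [297.0, 218.0]]
50 [[347.0, 299.0], [311.0, 276.0], [318.0, 269.0], [317.0, 253.0], [283.0, 229.0], [289.0, 223.0]]
```

Request:
drive_tool(deltas=[[0, -0.004, 0.002, 0], [0, -0.004, 0.003, 0], [0, -0.004, 0.003, 0], [0, -0.004, 0.003, 0], [0, -0.0035, 0.0035, 0], [0, -0.0035, 0.0035, 0], [0, -0.0035, 0.0035, 0], [0, -0.0035, 0.0035, 0]])

```text
clock: 25.9
position: [0.466, 0.0904, 0.0462]
tool_rot: [-2.362, -2.07, 0.001]
ft_force: [-3.6, 0.6, 1.4]
gripper_width: 0.298
gripper_force: 1.7
```

```bash
python3 - <<'E'
from h import *
st=show(); print(st['gripper_force'])
im=save('scene','s13.png')
for c,n,z in [('scene','scale_edge',.078),('scene','scale_center',.045)]:
    for r in spot_point(n,c)[:1]: p=ray(c,r['uv'],z,st);print(c,n,round(r['conf'],2),np.round(r['uv']),p.round(4),wf(p).round(4))
r=cut_out('scale_center','scene')[0]; print(r['conf'],r['rect'])
a=cv2.approxPolyDP(max(cv2.findContours(r['pixels'].astype(np.uint8),0,2)[0],key=len),2,True)[:,0]; print(a.tolist())
for th in (50,40,30):
    t=np.radians(th);q=-.027
    P=[]
    for y in(.0208-.075,.0208+.075):
        for (x,z) in [(q,0),(q+.017*np.sin(t),.017*np.cos(t)),(q-.112*np.cos(t),.112*np.sin(t)),(q-.112*np.cos(t)+.017*np.sin(t),.112*np.sin(t)+.017*np.cos(t))]: P.append([*fw(x,y),z])
    print(th,proj('scene',P).round(0).tolist())
E
```

```text
t 25.9 pos [0.466  0.0904 0.0462] foot [-0.0985  0.0357] yang -7.5 F [-3.6  0.6  1.4] w 28.3 tilt 0.05
1.6638483828864992
scene scale_edge 0.56 [294. 252.] [0.4631 0.0839 0.078 ] [-0.1006  0.0289]
scene scale_center 0.76 [313. 263.] [0.4961 0.0698 0.045 ] [-0.066   0.0193]
0.69 [325.5, 220.6, 89.1, 94.1]
[[346, 220], [327, 247], [368, 312], [375, 309], [390, 290], [402, 303], [411, 301], [410, 295], [373, 248]]
50 [[347.0, 299.0], [353.0, 293.0], [311.0, 276.0], [318.0, 269.0], [317.0, 253.0], [322.0, 248.0], [283.0, 229.0], [289.0, 223.0]]
40 [[347.0, 299.0], [352.0, 292.0], [304.0, 283.0], [310.0, 276.0], [317.0, 253.0], [322.0, 247.0], [277.0, 236.0], [282.0, 230.0]]
30 [[347.0, 299.0], [351.0, 292.0], [299.0, 292.0], [303.0, 284.0], [317.0, 253.0], [321.0, 247.0], [273.0, 244.0], [276.0, 237.0]]
```

Request:
drive_tool(deltas=[[0, 0, 0, 0], [0, 0, 0, 0], [0, 0, 0, 0], [0, -0.001, 0.001, 0], [0, -0.002, 0.0025, 0], [0, -0.002, 0.003, 0], [0, -0.002, 0.003, 0], [0, 0, 0, 0]], hand=0.01, newtons=10)

```text
clock: 26.77
position: [0.4587, 0.0913, 0.0364]
tool_rot: [-2.362, -2.069, 0.002]
ft_force: [-5.1, 0.0, 1.9]
gripper_width: 0.235
gripper_force: 10.0
```

```bash
python3 - <<'E'
from h import *
st=show(); print(st['gripper_force'])
snapshot('scene')
for c,n,z in [('scene','scale_edge',.068),('scene','scale_center',.04)]:
    for r in spot_point(n,c)[:1]: p=ray(c,r['uv'],z,st);print(c,n,round(r['conf'],2),np.round(r['uv']),p.round(4),wf(p).round(4))
E
```

```text
t 26.77 pos [0.4587 0.0913 0.0364] foot [-0.1059  0.0356] yang -7.6 F [-5.1  0.   1.9] w 22.3 tilt 0.1
9.991136156022549
scene scale_edge 0.93 [290. 259.] [0.4518 0.0801 0.068 ] [-0.1113  0.0236]
scene scale_center 0.55 [312. 266.] [0.4924 0.0687 0.04  ] [-0.0695  0.0176]
```

Request:
drive_tool(deltas=[[0, -0.002, 0.0015, 0], [0, -0.002, 0.002, 0], [0, -0.002, 0.002, 0], [0, -0.002, 0.002, 0], [0, -0.002, 0.002, 0], [0, -0.002, 0.002, 0], [0, 0, 0.001, 0], [0, 0, 0, 0]], hand=0.01, newtons=6)

```text
clock: 27.58
position: [0.4474, 0.0929, 0.0245]
tool_rot: [-2.362, -2.07, 0.001]
ft_force: [-1.6, -0.4, -0.1]
gripper_width: 0.235
gripper_force: 6.4
```

```bash
python3 - <<'E'
from h import *
st=show(); print(st['gripper_force'])
snapshot('scene')
for c,n,z in [('scene','scale_edge',.048),('scene','scale_center',.03)]:
    for r in spot_point(n,c)[:1]: p=ray(c,r['uv'],z,st);print(c,n,round(r['conf'],2),np.round(r['uv']),p.round(4),wf(p).round(4))
E
```

```text
t 27.58 pos [0.4474 0.0929 0.0245] foot [-0.1173  0.0357] yang -7.6 F [-1.6 -0.4 -0.1] w 22.3 tilt 0.06
6.386555269164091
scene scale_edge 0.9 [286. 265.] [0.4451 0.089  0.048 ] [-0.1191  0.0315]
scene scale_center 0.92 [311. 268.] [0.4933 0.0755 0.03  ] [-0.0695  0.0245]
```

Still gripped and lowering smoothly; continue down to flat.

Request:
drive_tool(deltas=[[0, -0.001, 0.002, 0], [0, -0.001, 0.002, 0], [0, -0.001, 0.002, 0], [0, -0.001, 0.002, 0], [0, -0.001, 0.002, 0], [0, -0.001, 0.002, 0], [0, -0.0005, 0.002, 0], [0, 0, 0, 0]])

```text
clock: 28.4
position: [0.4411, 0.0937, 0.0102]
tool_rot: [-2.363, -2.07, 0.001]
ft_force: [-2.5, 0.3, -0.6]
gripper_width: 0.205
gripper_force: 5.7
```

Request:
drive_tool(deltas=[[0, -0.0007, 0.002, 0], [0, -0.0007, 0.002, 0], [0, -0.0007, 0.002, 0], [0, -0.0007, 0.002, 0], [0, -0.0007, 0.002, 0], [0, -0.0007, 0.002, 0], [0, 0, 0.001, 0], [0, 0, 0, 0]])

```text
clock: 29.07
position: [0.4372, 0.0942, -0.0026]
tool_rot: [-2.363, -2.07, 0.0]
ft_force: [-2.2, -0.3, -0.2]
gripper_width: 0.213
gripper_force: 6.1
```

```bash
python3 - <<'E'
from h import *
st=show(); print(st['gripper_force'])
snapshot('scene')
for c,n,z in [('scene','scale_edge',.0135),('scene','scale_center',.0135),('scene','bay',.0174),('scene','bay_plus',.0174)]:
    for r in spot_point(n,c)[:1]: p=ray(c,r['uv'],z,st);print(c,n,round(r['conf'],2),np.round(r['uv']),p.round(4),wf(p).round(4))
E
```

```text
t 29.07 pos [ 0.4372  0.0942 -0.0026] foot [-0.1277  0.0357] yang -7.6 F [-2.2 -0.3 -0.2] w 20.3 tilt 0.03
6.130085550248623
scene scale_edge 0.91 [282. 284.] [0.4303 0.0804 0.0135] [-0.1326  0.0211]
scene scale_center 0.61 [304. 277.] [0.4771 0.074  0.0135] [-0.0854  0.0209]
scene bay 0.79 [302. 272.] [0.4785 0.0851 0.0174] [-0.0855  0.0321]
scene bay_plus 0.91 [296. 265.] [0.4785 0.1125 0.0174] [-0.0891  0.0593]
```

Request:
drive_tool(deltas=[[0, 0, 0.001, 0], [0, 0, 0.001, 0], [0, 0, 0.001, 0], [0, 0, 0, 0], [0, 0, 0, 0], [0, 0, 0, 0], [0, 0, 0, 0], [0, 0, 0, 0]])

```text
clock: 29.98
position: [0.4374, 0.0942, -0.0053]
tool_rot: [2.363, 2.07, -0.0]
ft_force: [-1.8, 0.0, -0.7]
gripper_width: 0.197
gripper_force: 6.2
```

Request:
drive_tool(deltas=[[0, 0, 0.001, 0], [0, 0, 0.001, 0], [0, 0, 0.001, 0], [0, 0, 0, 0], [0, 0, 0, 0], [0, 0, 0, 0], [0, 0, 0, 0], [0, 0, 0, 0]])

```text
clock: 30.65
position: [0.4374, 0.0942, -0.0072]
tool_rot: [-2.363, -2.07, 0.001]
ft_force: [-7.1, -0.7, 8.7]
gripper_width: 0.204
gripper_force: 9.9
```

Request:
drive_tool(deltas=[[0, 0, -0.001, 0], [0, 0, -0.001, 0], [0, 0, 0, 0], [0, 0, 0, 0], [0, 0, -0.003, 0], [0, 0, -0.01, 0], [0, 0, -0.02, 0], [0, 0, -0.03, 0]], hand=0.034)

```text
clock: 31.32
position: [0.4351, 0.0939, 0.0556]
tool_rot: [-2.361, -2.068, 0.007]
ft_force: [0.6, -0.4, 0.7]
gripper_width: 0.356
gripper_force: 0.0
```

```bash
python3 - <<'E'
from h import *
st=show(); print(st['gripper_force'])
save('scene','s14.png');save('top','t14.png');save('wrist','w14.png')
for c in('scene','top','wrist'):
  for n,z in [('scale_edge',.0135),('scale_center',.0135),('bay',.0174),('bay_plus',.0174)]:
    for r in spot_point(n,c)[:1]: p=ray(c,r['uv'],z,st);print(c,n,round(r['conf'],2),np.round(r['uv']),p.round(4),wf(p).round(4))
for c in('scene','top'):
  for n in('cell_center','cell_plus'):
    for r in spot_point(n,c)[:3]: p=ray(c,r['uv'],.0084);print(c,n,round(r['conf'],2),p.round(4))
r=cut_out('scale_center','top')[0]; q=max(cv2.findContours(r['pixels'].astype(np.uint8),0,2)[0],key=len)
print(r['conf'],np.array([wf(ray('top',p,.012)) for p in cv2.boxPoints(cv2.minAreaRect(q))]).round(4).tolist())
E
```

```text
t 31.32 pos [0.4351 0.0939 0.0556] foot [-0.1297  0.0351] yang -7.6 F [ 0.6 -0.4  0.7] w 33.9 tilt 0.32
0.0
scene scale_edge 0.77 [279. 283.] [0.4273 0.0849 0.0135] [-0.1362  0.0251]
scene scale_center 0.56 [304. 273.] [0.4819 0.0853 0.0135] [-0.0822  0.0328]
scene bay 0.89 [303. 274.] [0.478  0.0788 0.0174] [-0.0852  0.0258]
scene bay_plus 0.74 [296. 263.] [0.4819 0.1167 0.0174] [-0.0863  0.0639]
top scale_edge 0.68 [405. 192.] [ 0.6681 -0.1137  0.0135] [ 0.1288 -0.1399]
top scale_center 0.66 [330. 266.] [0.4764 0.0753 0.0135] [-0.0862  0.022 ]
top bay 0.93 [325. 263.] [0.482  0.0873 0.0174] [-0.0823  0.0347]
top bay_plus 0.96 [315. 260.] [0.4892 0.1136 0.0174] [-0.0787  0.0617]
wrist scale_edge 0.92 [301. 266.] [0.422  0.0875 0.0135] [-0.1418  0.0269]
wrist scale_center 0.96 [378. 272.] [0.4706 0.0764 0.0135] [-0.0921  0.0225]
wrist bay 0.96 [384. 252.] [0.4753 0.0908 0.0174] [-0.0895  0.0373]
wrist bay_plus 0.79 [384. 211.] [0.4782 0.1171 0.0174] [-0.0901  0.0638]
scene cell_center 0.85 [ 0.414  -0.0888  0.0084]
scene cell_center 0.74 [ 0.4424 -0.2015  0.0084]
scene cell_center 0.51 [ 0.5333 -0.2078  0.0084]
scene cell_plus 0.92 [ 0.4182 -0.0545  0.0084]
scene cell_plus 0.8 [ 0.5429 -0.2254  0.0084]
top cell_center 0.75 [ 0.4389 -0.196   0.0084]
top cell_center 0.7 [ 0.4155 -0.0871  0.0084]
top cell_center 0.4 [ 0.5299 -0.2005  0.0084]
top cell_plus 0.71 [ 0.475  -0.2135  0.0084]
top cell_plus 0.68 [ 0.558  -0.2225  0.0084]
top cell_plus 0.63 [ 0.4273 -0.0504  0.0084]
0.62 [[-0.0301, -0.0019], [-0.0044, -0.0379], [-0.0738, -0.0866], [-0.0993, -0.0506]]
```

```bash
python3 - <<'E'
from h import *
plan((.531,-.205),.11,-135,20)
st=bot.state()
for dz in(0,.0235):
  s2=dict(st); s2['position']=st['position']+np.array([0,0,dz])
  for uv,z in [((301,266),.0135),((378,272),.0135),((384,252),.0174),((384,211),.0174)]: print(dz,wf(ray('wrist',uv,z,s2)).round(4))
M=R.from_rotvec(st['tool_rot']).as_matrix()
print('TCP->px',proj('wrist',[st['position']+M@np.array([0,0,k]) for k in (0,.05,.1)]).round(0).tolist())
E
```

```text
t 32.32 pos [0.4374 0.0942 0.0567] foot [-0.1275  0.0357] yang -7.6 q6 0.22
[-0.0142, 0.0066, -0.0027, np.float64(6.37)]
[-0.0134, 0.0081, -0.0027, np.float64(6.37)]
[-0.0124, 0.0096, -0.0027, np.float64(6.37)]
[-0.0113, 0.0109, -0.0027, np.float64(6.37)]
[-0.01, 0.0121, -0.0027, np.float64(6.37)]
[-0.0086, 0.0131, -0.0027, np.float64(6.37)]
[-0.0071, 0.014, -0.0027, np.float64(6.37)]
[-0.0055, 0.0147, -0.0027, np.float64(6.37)]
[-0.0038, 0.0152, -0.0027, np.float64(6.37)]
[-0.0021, 0.0155, -0.0027, np.float64(6.37)]
[-0.0004, 0.0157, -0.0027, np.float64(6.37)]
[0.0014, 0.0156, -0.0027, np.float64(6.37)]
[0.0031, 0.0154, -0.0027, np.float64(6.37)]
[0.0048, 0.0149, -0.0027, np.float64(6.37)]
[0.0064, 0.0143, -0.0027, np.float64(6.37)]
[0.008, 0.0135, -0.0027, np.float64(6.37)]
[0.0094, 0.0125, -0.0027, np.float64(6.37)]
[0.0107, 0.0114, -0.0027, np.float64(6.37)]
[0.0119, 0.0102, -0.0027, np.float64(6.37)]
[0.013, 0.0088, -0.0027, np.float64(6.37)]
0 [-0.1397  0.027 ]
0 [-0.0891  0.0228]
0 [-0.0865  0.0377]
0 [-0.0876  0.0642]
0.0235 [-0.1409  0.0191]
0.0235 [-0.0853  0.0145]
0.0235 [-0.0822  0.0307]
0.0235 [-0.0835  0.06  ]
TCP->px [[320.0, 276.0], [320.0, 250.0], [320.0, 233.0]]
```

Request:
drive_tool(deltas=[[0, 0, -0.02, 0], [0, 0, -0.02, 0], [0, 0, -0.014, 0], [-0.0142, 0.0066, 0, 6.37], [-0.0134, 0.0081, 0, 6.37], [-0.0124, 0.0096, 0, 6.37], [-0.0113, 0.0109, 0, 6.37], [-0.01, 0.0121, 0, 6.37]], hand=0.045)

```text
clock: 32.98
position: [0.461, 0.0187, 0.1109]
tool_rot: [2.844, 1.335, 0.001]
ft_force: [-0.1, 0.3, 0.1]
gripper_width: 0.472
gripper_force: 0.0
```

Request:
drive_tool(deltas=[[-0.0086, 0.0131, 0, 6.37], [-0.0071, 0.014, 0, 6.37], [-0.0055, 0.0147, 0, 6.37], [-0.0038, 0.0152, 0, 6.37], [-0.0021, 0.0155, 0, 6.37], [-0.0004, 0.0157, 0, 6.37], [0.0014, 0.0156, 0, 6.37], [0.0031, 0.0154, 0, 6.37]])

```text
clock: 33.65
position: [0.4984, -0.1011, 0.1108]
tool_rot: [3.142, -0.019, 0.0]
ft_force: [0.6, 0.3, 0.6]
gripper_width: 0.474
gripper_force: 0.0
```

Request:
drive_tool(deltas=[[0.0048, 0.0149, 0, 6.37], [0.0064, 0.0143, 0, 6.37], [0.008, 0.0135, 0, 6.37], [0.0094, 0.0125, 0, 6.37], [0.0107, 0.0114, 0, 6.37], [0.0119, 0.0102, 0, 6.37], [0.013, 0.0088, 0, 6.37], [0, 0, 0, 0]])

```text
clock: 34.32
position: [0.5316, -0.2072, 0.1109]
tool_rot: [2.9, -1.207, 0.001]
ft_force: [-0.3, 0.1, -0.1]
gripper_width: 0.473
gripper_force: 0.0
```

```bash
cat >> h.py <<'E'
def greenwhite(im,st,dz,zp=.0084,box=None):
    """green and white blobs of the cell nearest picture centre -> world centroids"""
    hsv=cv2.cvtColor(im,cv2.COLOR_RGB2HSV); out=[]
    for lo,hi in [((40,90,60),(85,255,255)),((0,0,140),(179,60,255))]:
        m=cv2.inRange(hsv,lo,hi); n,l,s,c=cv2.connectedComponentsWithStats(m)
        out.append([(int(s[i,4]),s[i,:4].tolist(),c[i].round(1).tolist()) for i in range(1,n) if s[i,4]>60])
    return out
E
python3 - <<'E'
from h import *
st=show(); im=save('wrist','w15.png')
print(greenwhite(im,st,0))
for n in('cell_center','cell_plus'):
  for r in spot_point(n,'wrist')[:3]:
    for dz in(0,.0235):
      s2=dict(st); s2['position']=st['position']+np.array([0,0,dz]); print(n,round(r['conf'],2),np.round(r['uv']),dz,ray('wrist',r['uv'],.0084,s2).round(4))
for r in cut_out('cell_center','wrist')[:3]:
    q=max(cv2.findContours(r['pixels'].astype(np.uint8),0,2)[0],key=len); b=cv2.minAreaRect(q); print(round(r['conf'],2),b)
    for dz in(0,.0235):
      s2=dict(st); s2['position']=st['position']+np.array([0,0,dz]); W=np.array([ray('wrist',p,.0084,s2) for p in cv2.boxPoints(b)]); e=[W[1]-W[0],W[2]-W[1]]; print(dz,W.mean(0).round(4),[(round(np.linalg.norm(v),4),round(np.degrees(np.arctan2(v[1],v[0])),1)) for v in e])
E
```

```text
t 34.32 pos [ 0.5316 -0.2072  0.1109] foot [ 0.0058 -0.2506] yang -135.2 F [-0.3  0.1 -0.1] w 45.0 tilt 0.07
[[(666, [309, 205, 22, 42], [319.4, 226.1])], [(5250, [0, 0, 87, 119], [28.7, 39.5]), (83331, [199, 0, 441, 312], [479.0, 125.6]), (7912, [124, 11, 103, 102], [172.8, 62.1]), (233, [89, 176, 41, 11], [109.1, 180.9]), (328, [50, 197, 33, 34], [68.8, 211.1]), (448, [107, 200, 35, 28], [125.2, 212.6]), (62, [313, 202, 17, 6], [321.2, 204.5]), (367, [308, 245, 20, 22], [317.4, 255.8]), (2373, [54, 253, 94, 60], [103.8, 286.7]), (2537, [56, 314, 49, 68], [80.2, 349.7]), (2668, [215, 315, 152, 29], [286.4, 325.6]), (62, [394, 315, 10, 10], [398.5, 318.9]), (233, [406, 315, 19, 32], [416.8, 324.2]), (167, [150, 321, 35, 25], [166.5, 333.7]), (208, [179, 321, 23, 25], [192.3, 330.7]), (77, [428, 320, 6, 19], [430.4, 329.4]), (93, [355, 326, 25, 17], [366.8, 335.2]), (78, [373, 326, 23, 18], [384.2, 332.0]), (76, [313, 333, 28, 11], [326.2, 338.9]), (1031, [540, 345, 43, 36], [563.5, 358.7])]]
cell_center 0.62 [318. 235.] 0 [ 0.5301 -0.2021  0.0084]
cell_center 0.62 [318. 235.] 0.0235 [ 0.5262 -0.1979  0.0084]
cell_plus 0.93 [324. 202.] 0 [ 0.5456 -0.2247  0.0084]
cell_plus 0.93 [324. 202.] 0.0235 [ 0.5429 -0.2223  0.0084]
0.78 ((319.02349853515625, 233.694091796875), (18.253767013549805, 63.65810012817383), 4.39870548248291)
0 [ 0.53   -0.2033  0.0084] [(np.float64(0.0526), np.float64(-49.9)), (np.float64(0.0144), np.float64(-139.7))]
0.0235 [ 0.526  -0.1992  0.0084] [(np.float64(0.0568), np.float64(-49.9)), (np.float64(0.0155), np.float64(-139.7))]
```

Request:
drive_tool(deltas=[[-0.004, -0.001, 0.01, 3.8], [0, 0, 0.018, 0], [0, 0, 0.02, 0], [0, 0, 0.02, 0], [0, 0, 0.02, 0], [0, 0, 0.018, 0], [0, 0, 0.012, 0], [0, 0, 0.005, 0]])

```text
clock: 35.18
position: [0.5272, -0.2, -0.0144]
tool_rot: [-2.862, 1.295, 0.006]
ft_force: [-0.9, -0.4, 0.1]
gripper_width: 0.476
gripper_force: 0.0
```

Request:
drive_tool(deltas=[[0, 0, 0, 0], [0, 0, 0, 0], [0, 0, 0, 0], [0, 0, 0, 0], [0, 0, 0, 0], [0, 0, 0, 0], [0, 0, 0, 0], [0, 0, 0, 0]], hand=0.005, newtons=12)

```text
clock: 35.85
position: [0.5297, -0.2019, -0.0111]
tool_rot: [2.861, -1.297, 0.003]
ft_force: [-0.7, 1.0, 4.4]
gripper_width: 0.172
gripper_force: 12.0
```

```bash
python3 - <<'E'
from h import *
st=show(); print(st['gripper_force']); im=save('wrist','w16.png')
g=greenwhite(im,st,0); print(g[0]); print([x for x in g[1] if 250<x[2][0]<390 and 150<x[2][1]<320])
M=R.from_rotvec(st['tool_rot']).as_matrix()
for k in(-.025,0,.025): print(k,proj('wrist',[st['position']+M@np.array([k,0,dz]) for dz in (.004,-.011)],st).round(1).tolist())
E
```

```text
t 35.85 pos [ 0.5297 -0.2019 -0.0111] foot [ 0.0032 -0.2456] yang -138.8 F [-0.7  1.   4.4] w 16.4 tilt 0.11
11.99180781841278
[(1867, [304, 238, 32, 68], [318.7, 271.1])]
[(185, [305, 231, 30, 9], [319.8, 235.1]), (273, [305, 301, 30, 13], [319.4, 308.8]), (73, [348, 313, 11, 12], [352.9, 318.7])]
-0.025 [[321.4, 312.1], [321.5, 324.7]]
0 [[321.4, 270.0], [321.6, 279.8]]
0.025 [[321.5, 225.2], [321.6, 231.8]]
```

Request:
drive_tool(deltas=[[0, 0, -0.005, 0], [0, 0, -0.015, 0], [0, 0, -0.02, 0], [0, 0, -0.02, 0], [0, 0, -0.02, 0], [0, 0, -0.02, 0], [0, 0, -0.02, 0], [0, 0, 0, 0]])

```text
clock: 36.57
position: [0.5313, -0.2026, 0.1123]
tool_rot: [2.861, -1.297, 0.012]
ft_force: [1.7, -0.1, 1.4]
gripper_width: 0.171
gripper_force: 12.0
```

```bash
python3 - <<'E'
from h import *
st=show(); print(st['gripper_force']); im=save('wrist','w17.png')
g=greenwhite(im,st,0); print(g[0]); print([x for x in g[1] if 250<x[2][0]<390 and 150<x[2][1]<320])
acc={}
for i in range(4):
  for c in('scene','top'):
    im=snapshot(c); cv2.imwrite(f'pics/{c}17.png',im[:,:,::-1])
    for n,z in [('scale_edge',.0135),('scale_center',.0135),('bay',.0174),('bay_plus',.0174)]:
      for r in spot_point(n,c)[:1]:
        p=wf(ray(c,r['uv'],z))
        if r['conf']>.4: acc.setdefault((c,n),[]).append(p)
for k,v in acc.items(): print(k,len(v),np.median(v,0).round(4),np.std(v,0).round(4))
for c in('scene','top'):
  for r in cut_out('scale_center',c)[:1]:
    q=max(cv2.findContours(r['pixels'].astype(np.uint8),0,2)[0],key=len); a=cv2.boxPoints(cv2.minAreaRect(q)) if c=='top' else cv2.approxPolyDP(q,3,True)[:,0].astype(float)
    print(c,r['conf'],np.array([wf(ray(c,p,.014)) for p in a]).round(3).tolist())
plan(fw(-.082,.032),.09,-7.6,24)
E
```

```text
t 36.57 pos [ 0.5313 -0.2026  0.1123] foot [ 0.0049 -0.2462] yang -138.8 F [ 1.7 -0.1  1.4] w 16.2 tilt 0.43
11.991173923015594
[(1854, [304, 237, 32, 68], [318.6, 270.9])]
[(179, [306, 231, 29, 9], [319.8, 235.1]), (134, [374, 270, 20, 11], [384.0, 275.4]), (264, [305, 302, 30, 12], [319.4, 308.7])]
('scene', 'scale_edge') 4 [-0.1339  0.0184] [0.1252 0.1184]
('scene', 'scale_center') 4 [-0.0812  0.0288] [0.03   0.1333]
('scene', 'bay') 4 [-0.0839  0.0325] [0.0018 0.0051]
('scene', 'bay_plus') 4 [-0.0865  0.0601] [0.0014 0.0023]
('top', 'scale_edge') 4 [-0.1351  0.0184] [0.0031 0.0034]
('top', 'scale_center') 3 [-0.084   0.0206] [0.0028 0.0005]
('top', 'bay') 4 [-0.0819  0.0355] [0.0029 0.0018]
('top', 'bay_plus') 4 [-0.0786  0.0637] [0.0045 0.0044]
scene 0.71 [[-0.024, 0.103], [-0.136, 0.1], [-0.136, -0.057], [-0.035, -0.058], [-0.024, -0.049]]
top 0.71 [[-0.136, 0.096], [-0.023, 0.096], [-0.023, -0.056], [-0.137, -0.054]]
t 38.72 pos [ 0.5288 -0.2014  0.1078] foot [ 0.0023 -0.2453] yang -138.8 q6 1.96
[-0.0102, -0.0064, 0.0007, np.float64(-5.46)]
[-0.0096, -0.0073, 0.0007, np.float
[... 304 characters left out ...]
.0007, np.float64(-5.46)]
[-0.0019, -0.0119, 0.0007, np.float64(-5.46)]
[-0.0007, -0.0121, 0.0007, np.float64(-5.46)]
[0.0004, -0.0121, 0.0007, np.float64(-5.46)]
[0.0016, -0.012, 0.0007, np.float64(-5.46)]
[0.0027, -0.0118, 0.0007, np.float64(-5.46)]
[0.0038, -0.0115, 0.0007, np.float64(-5.46)]
[0.0049, -0.011, 0.0007, np.float64(-5.46)]
[0.0059, -0.0105, 0.0007, np.float64(-5.46)]
[0.0069, -0.0099, 0.0007, np.float64(-5.46)]
[0.0078, -0.0092, 0.0007, np.float64(-5.46)]
[0.0087, -0.0084, 0.0007, np.float64(-5.46)]
[0.0094, -0.0076, 0.0007, np.float64(-5.46)]
[0.0101, -0.0066, 0.0007, np.float64(-5.46)]
[0.0107, -0.0056, 0.0007, np.float64(-5.46)]
[0.0112, -0.0046, 0.0007, np.float64(-5.46)]
```

Request:
drive_tool(deltas=[[-0.0102, -0.0064, 0, -5.46], [-0.0096, -0.0073, 0, -5.46], [-0.0089, -0.0082, 0, -5.46], [-0.008, -0.009, 0, -5.46], [-0.0071, -0.0097, 0, -5.46], [-0.0062, -0.0104, 0, -5.46], [-0.0052, -0.0109, 0, -5.46], [-0.0041, -0.0114, 0, -5.46]])

```text
clock: 39.38
position: [0.513, -0.1056, 0.1078]
tool_rot: [3.139, -0.132, 0.0]
ft_force: [0.6, -0.5, 0.2]
gripper_width: 0.172
gripper_force: 12.0
```

Request:
drive_tool(deltas=[[-0.003, -0.0117, 0, -5.46], [-0.0019, -0.0119, 0, -5.46], [-0.0007, -0.0121, 0, -5.46], [0.0004, -0.0121, 0, -5.46], [0.0016, -0.012, 0, -5.46], [0.0027, -0.0118, 0, -5.46], [0.0038, -0.0115, 0, -5.46], [0.0049, -0.011, 0, -5.46]])

```text
clock: 40.05
position: [0.4974, -0.0101, 0.1079]
tool_rot: [2.962, 1.045, 0.0]
ft_force: [0.1, -0.4, 0.1]
gripper_width: 0.173
gripper_force: 12.0
```

Request:
drive_tool(deltas=[[0.0059, -0.0105, 0, -5.46], [0.0069, -0.0099, 0, -5.46], [0.0078, -0.0092, 0, -5.46], [0.0087, -0.0084, 0, -5.46], [0.0094, -0.0076, 0, -5.46], [0.0101, -0.0066, 0, -5.46], [0.0107, -0.0056, 0, -5.46], [0.0112, -0.0046, 0, -5.46]])

```text
clock: 40.72
position: [0.4821, 0.0852, 0.1078]
tool_rot: [2.361, 2.072, 0.0]
ft_force: [-0.1, -0.2, -0.4]
gripper_width: 0.172
gripper_force: 12.0
```

```bash
python3 - <<'E'
from h import *
st=show(); print(st['gripper_force']); 
acc={}
for i in range(4):
    im=save('wrist','w18.png'); 
    for n,z in [('scale_edge',.0135),('scale_center',.0135),('bay',.0174),('bay_plus',.0174)]:
      for r in spot_point(n,'wrist')[:1]:
        if r['conf']>.3: acc.setdefault(n,[]).append(np.r_[wf(ray('wrist',r['uv'],z,st)),r['uv']])
for k,v in acc.items(): print(k,len(v),np.median(v,0).round(4))
for r in cut_out('scale_center','wrist')[:1]:
    q=max(cv2.findContours(r['pixels'].astype(np.uint8),0,2)[0],key=len); a=cv2.approxPolyDP(q,4,True)[:,0].astype(float)
    print(r['conf'],a.astype(int).tolist(),np.array([wf(ray('wrist',p,.021,st)) for p in a]).round(3).tolist())
plan(fw(-.080,.036),.03,-7.6,4)
E
```

```text
t 40.72 pos [0.4821 0.0852 0.1078] foot [-0.082   0.0327] yang -7.4 F [-0.1 -0.2 -0.4] w 16.3 tilt 0.01
11.991336196660995
scale_edge 4 [-1.3560e-01  2.6900e-02  2.5150e+02  2.4165e+02]
scale_center 4 [-8.3500e-02  2.3800e-02  3.1765e+02  2.4550e+02]
bay 4 [-8.2500e-02  3.8400e-02  3.1905e+02  2.2850e+02]
bay_plus 4 [-8.2500e-02  6.6000e-02  3.1910e+02  1.9265e+02]
0.62 [[245, 147], [250, 280], [282, 281], [298, 264], [303, 269], [304, 310], [304, 235], [319, 230], [336, 239], [334, 312], [336, 269], [341, 264], [357, 281], [392, 279], [397, 148]] [[-0.136, 0.099], [-0.137, -0.002], [-0.111, -0.003], [-0.099, 0.011], [-0.095, 0.007], [-0.094, -0.028], [-0.094, 0.034], [-0.082, 0.038], [-0.07, 0.031], [-0.07, -0.029], [-0.069, 0.007], [-0.065, 0.011], [-0.053, -0.003], [-0.025, -0.001], [-0.026, 0.099]]
t 41.77 pos [0.4822 0.0847 0.1078] foot [-0.0818  0.0321] yang -7.7 q6 0.2
[0.001, 0.0005, 0.0194, np.float64(-0.03)]
[0.001, 0.0005, 0.0194, np.float64(-0.03)]
[0.001, 0.0005, 0.0194, np.float64(-0.03)]
[0.001, 0.0005, 0.0194, np.float64(-0.03)]
```

Request:
drive_tool(deltas=[[0.0022, 0.0008, 0.015, 0], [0.0022, 0.0008, 0.02, 0], [0, 0, 0.02, 0], [0, 0, 0.02, 0], [0, 0, 0.015, 0], [0, 0, 0.006, 0], [0, 0, 0, 0], [0, 0, 0, 0]])

```text
clock: 42.43
position: [0.4846, 0.0889, 0.0121]
tool_rot: [2.366, 2.067, 0.0]
ft_force: [0.4, -0.4, -0.2]
gripper_width: 0.174
gripper_force: 12.0
```

Request:
drive_tool(deltas=[[0, 0, 0.002, 0], [0, 0, 0.002, 0], [0, 0, 0.002, 0], [0, 0, 0.002, 0], [0, 0, 0.001, 0], [0, 0, 0, 0], [0, 0, 0, 0], [0, 0, 0, 0]])

```text
clock: 43.1
position: [0.4844, 0.0888, 0.0028]
tool_rot: [2.366, 2.067, 0.0]
ft_force: [0.6, -0.8, -0.2]
gripper_width: 0.172
gripper_force: 12.0
```

```bash
python3 - <<'E'
from h import *
st=show(); print(st['gripper_force'],st['torque'].round(2))
E
```

```text
t 43.1 pos [0.4844 0.0888 0.0028] foot [-0.0801  0.0365] yang -7.7 F [ 0.6 -0.8 -0.2] w 16.4 tilt 0.01
11.991142183542252 [-0.05  0.04 -0.01]
```

Request:
drive_tool(deltas=[[0, 0, 0.001, 0], [0, 0, 0.001, 0], [0, 0, 0.001, 0], [0, 0, 0.001, 0], [0, 0, 0.001, 0], [0, 0, 0, 0], [0, 0, 0, 0], [0, 0, 0, 0]])

```text
clock: 43.77
position: [0.4844, 0.0888, -0.0021]
tool_rot: [2.366, 2.067, -0.0]
ft_force: [-0.5, -0.1, 1.3]
gripper_width: 0.172
gripper_force: 12.0
```

Request:
drive_tool(deltas=[[0, 0, 0.001, 0], [0, 0, 0, 0], [0, 0, 0, 0], [0, 0, 0, 0], [0, 0, 0, 0], [0, 0, 0, 0], [0, 0, 0, 0], [0, 0, 0, 0]])

```text
clock: 44.43
position: [0.4844, 0.0888, -0.0022]
tool_rot: [-2.366, -2.067, 0.001]
ft_force: [-4.0, -0.4, 8.3]
gripper_width: 0.17
gripper_force: 12.0
```

Request:
drive_tool(deltas=[[0, 0, 0, 0], [0, 0, 0, 0], [0, 0, 0, 0], [0, 0, 0, 0], [0, 0, -0.004, 0], [0, 0, -0.015, 0], [0, 0, -0.03, 0], [0, 0, -0.03, 0]], hand=0.035)

```text
clock: 45.1
position: [0.4829, 0.0887, 0.0754]
tool_rot: [-2.364, -2.065, 0.005]
ft_force: [0.6, 0.3, 0.4]
gripper_width: 0.371
gripper_force: 0.0
```

```bash
python3 - <<'E'
from h import *
st=show()
acc={}
for i in range(4):
  for c in('scene','top','wrist'):
    st=bot.state(); save(c,c+'19.png')
    for n,z in [('scale_center',.0135),('cell_center',.0174),('cell_plus',.0174),('bay',.0174),('bay_plus',.0174)]:
      for r in spot_point(n,c)[:4]:
        p=wf(ray(c,r['uv'],z,st))
        if r['conf']>.3 and abs(p[0]+.08)<.05 and abs(p[1]-.04)<.06: acc.setdefault((c,n),[]).append(p); break
for k,v in acc.items(): print(k,len(v),np.median(v,0).round(4),np.std(v,0).round(4))
g=greenwhite(cv2.imread('pics/wrist19.png')[:,:,::-1].copy(),st,0); print(g[0])
for x in g[0]: 
  l,t,w,h=x[1]
  if w*h<20000: print([wf(ray('wrist',uv,.025,st)).round(4) for uv in((l+w/2,t),(l+w/2,t+h),(l,t+h/2),(l+w,t+h/2))])
for b in ('weight_large','weight_tall','weight_small','dropper','cream_pot','mug'):
  r=spot_point(b,'scene')[:1]; print(b,[ray('scene',q['uv'],0).round(3) for q in r])
E
```

```text
t 45.1 pos [0.4829 0.0887 0.0754] foot [-0.0816  0.0362] yang -7.7 F [0.6 0.3 0.4] w 35.3 tilt 0.21
('scene', 'scale_center') 4 [-0.0821  0.0247] [0.0015 0.0017]
('scene', 'cell_center') 4 [-0.075   0.0419] [0.0021 0.0046]
('scene', 'bay') 3 [-0.0887  0.0345] [0.0016 0.0016]
('scene', 'bay_plus') 4 [-0.0869  0.0587] [0.0025 0.0034]
('top', 'scale_center') 4 [-0.0851  0.0231] [0.0026 0.0032]
('wrist', 'scale_center') 4 [-0.0825  0.0236] [0.0006 0.0004]
('wrist', 'cell_center') 4 [-0.0785  0.0409] [0.0012 0.0005]
('wrist', 'cell_plus') 4 [-0.0811  0.0662] [0.0008 0.0006]
('wrist', 'bay') 4 [-0.0822  0.0372] [0.0006 0.0012]
('wrist', 'bay_plus') 4 [-0.0836  0.0648] [0.0007 0.0006]
('scene', 'cell_plus') 3 [-0.0766  0.064 ] [0.0018 0.0036]
('top', 'cell_center') 1 [-0.0826  0.0184] [0. 0.]
[(922, [310, 209, 22, 47], [319.6, 231.9])]
[array([-0.0793,  0.0643]), array([-0.0794,  0.0324]), array([-0.0866,  0.0486]), array([-0.0721,  0.0486])]
weight_large [array([0.482, 0.387, 0.   ])]
weight_tall [array([0.431, 0.358, 0.   ])]
weight_small [array([0.458, 0.411, 0.   ])]
dropper [array([ 0.666, -0.108,  0.   ])]
cream_pot [array([0.431, 0.089, 0.   ])]
mug []
```

```bash
python3 -c "
from h import *
show(); print(bot.finish_job())"
```

```text
t 49.0 pos [0.4843 0.0888 0.0758] foot [-0.0802  0.0365] yang -7.7 F [ 0.4 -0.   0.9] w 35.1 tilt 0.0
the job is handed in; nothing more can be done
None
```

I handed the job in at 49 s. The scale was pushed up to lean on the rest, turned over and let down onto its platform in the gripper, and the smallest battery was laid in its bay, plus end at the flat plate contact. The battery's seating is inferred from the contact force and height, since I had no picture views left for a final look, and `finish_job()` returned no verdict.

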